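# Load a printing block on the carving ramp

### The job

Set the blue-faced printing block up for carving: draw the red-knobbed stop pin out of the ramp and hang it by its collar in the notch of the little steel-topped pin rest beside the ramp, then push the block up the ramp, never lifting it off the boards, until it rests squarely against the top stop. Last, swing the brass keeper fully across the ramp behind the block, so it is held; let go of everything and leave the other things on the bench where they are.

Things in the scene. Friction and masses are not known exactly. Their poses are not given: they have to be found in the camera images.
- ramp: Fixed wooden carving ramp, 365 x 130 mm. Origin under it at table level; +x = the way it rises, z up. Level plywood landing, top 34 mm above the table, from x = -190 to -20 mm, where the slope begins. Side rails stand 8 mm above the boards, inner faces at y = +-50 mm, from x = -170 on; low end open. Upright bore for the pin at x = -45, y = 0: 30 mm deep, 13.5 mm wide.
- slope: The sloping plywood part, fixed to the ramp. Origin on its surface on the centre line, where landing and slope meet; x runs up along the surface, z square to it; rises at 9 degrees (0.157 rad). Same rails as the landing. Ends in the top stop.
- stop_face (a point): Centre of the lower face of the top stop, 165 mm up the slope and 11 mm above its surface. The stop is a dark wooden bar, 20 mm thick, as wide as the ramp, 30 mm high above the slope. With the block home its origin is 35 mm down the slope from this face.
- block: Loose printing block, pale wood with a blue face and white carved lines, 70 (x, along the ramp) by 80 (y) by 22 mm high, about 110 g. Origin at the centre of its underside, z up, x roughly up the ramp. It starts flat on the landing below the pin, a few degrees askew.
- pin: Loose stop pin, upright in the bore, in the block's way; it lifts straight out. Steel shank 12 mm thick, 28 mm long; above it a steel collar 28 mm across, 4 mm thick, which lies on the landing; above that a red knob 24 mm across, 30 mm high (62 mm in all). About 70 g. Origin at the centre of the shank's foot, z up.
- pin_collar (a point): Centre of the underside of the pin's collar, 28 mm above its foot; the knob spans 4 to 34 mm above this point.
- pin_rest: Fixed pin rest at the ramp's -y side: dark wooden foot 80 x 70 mm, steel top 52 mm square, its upper face 50 mm above the table. Origin under its centre, z up. A notch 17 mm wide in the top, open upwards and to the rest's -x side (towards the ramp), runs from x = -22 (mouth) to +12 mm (closed end). The shank goes in the notch, the collar on the steel.
- notch (a point): Point in the notch where the pin is to hang, on its centre line and level with the steel's upper face: 17 mm in from the mouth and 17 mm from the closed end. Axes as pin_rest.
- keeper (a joint): Swing of the brass keeper about its pivot, rad: 0 = closed, straight across the ramp (arm pointing to the slope's +y); it grows as it opens, counter-clockwise from above (the tip goes downhill, then outside the ramp), to 2.5. Starts at 1.6 to 2.3. Stays where it is left (0.04 N m, about 0.6 N at the knob).
- keeper_hinge (a point): The keeper's pivot (axis square to the slope) at the arm's underside: on the -y rail, 86 mm up the slope, 56 mm from the centre line, 9 mm above the surface. Arm 12 mm wide, 10 mm thick; closed, it passes 3 mm downhill of a block that is home, and it cannot close if the block is not home.
- keeper_knob (a point): Grip point on the keeper's black round knob, 14 mm across, which stands up from the arm 70 mm from the pivot; the knob reaches from 31 mm below to 13 mm above this point. Its top is 63 mm above the slope surface.
- spare_block: Bystander: bare dark wood block 60 x 45 x 18 mm beside the ramp. Leave alone.
- screwdriver: Bystander: screwdriver, orange handle, 170 mm, lying on the robot's side of the ramp. Leave alone.
- ink_jar: Bystander: ink jar 56 mm across, 55 mm high, past the ramp's top end. Leave alone.
- glue: Bystander: white glue bottle, 60 mm across, 150 mm high. Leave alone.
- hammer: Bystander: hammer, 260 mm, lying to the left. Leave alone.
- brush_pot: Bystander: terracotta pot of brushes, 90 mm across, 205 mm high with the brushes, at the back. Leave alone.
- roller: Bystander: ink roller with wooden handle, lying to the right. Leave alone.

How it is judged:
By the outcome, as a careful person would: the job done as asked, in the order asked, and still so for the second after the job is handed in, with the robot touching nothing.
It also fails if it takes over 67 s, if anything falls off the work surface, if the arm or the gripper's body presses on something with over 40 N, if the wrist force passes 120 N, or if a joint passes its speed limit or range.

### The arm

A 7-joint arm with a two-finger parallel gripper is mounted at the origin on the work surface. World frame = base frame: x ahead of the robot, y to its left, z up, the work surface at z = 0. Lengths are in m, angles in rad, forces in N, time in s.
With the tool pointing down it reaches from about 0.35 to 0.9 m from the base axis. Payload 7.2 kg.
Tool frame: the origin (TCP) lies between the finger pads; the fingertips stand ahead of it and the grasp point (between the pads) lies 3 mm ahead of it (arm.tip_reach is the z of the fingertips in the tool frame, in m); z points along the fingers, y is the direction in which the jaws open and shut (so a half turn about z gives the same grasp; the last joint's range is limited). The gripper opens to 88 mm and grips with 3 to 60 N. Pads are 20 mm wide; open, the fingers measure 115 mm over their backs; the gripper's body (75 mm by 178 mm) begins 61 mm behind the grasp point.
Start: joints at [-1.352, 0.411, -0.013, 1.596, 0.006, 1.134, -0.082], TCP at [0.177, 0.599, 0.245] pointing down, gripper open.
Joint ranges: [-2.95, 2.95], [-0.29, 1.99], [-1.47, 1.44], [0.14, 2.54], [-1.03, 4.17], [0.13, 1.85], [-2.86, 2.86]. Speed limits (rad/s): [2.39, 2.39, 3.01, 3.01, 3.14, 3.14, 3.14].

### API

Orientations are given as a unit quaternion [x, y, z, w].
In Python, from cell import arm, camera gives the robot as it stands.
- The arm moves only by the tool move_arm, never from a script. Its argument "deltas" is a list of rows, each a list of 6 numbers: the shift along the tool's x, y, z in mm, then the turn, a rotation vector about the tool's x, y, z in rad. A call has 1 to 10 rows; each row shifts and turns the pose as measured when the row begins, along the tool's axes as they then stand; what a row does not reach is not made up. A row lasts 1/12 s, in which the tool goes at most 41.7 mm and 7.16 degrees, less where a joint would pass 70% of its speed; a pose out of reach is approached as far as the arm can. A call with a gripper value outside its range is refused whole. "fingers" is the finger opening in mm, from 0 to 87.8, set as the call begins (left out, the last holds). The fingers move at their own pace and stop on an object; "force" is the grip in N (left out, the last holds). Time passes only in rows, so rows that do not move let the fingers close. It gives the time, the measured TCP pose, the force and the opening at its end, in the units of the state.
- arm.read_state(): the state, without advancing time (a new reading comes with each control period).
- camera(name): name is "scene" or "top"; returns a dict with "image" (384x512x3 uint8, red, green, blue), "intrinsics" (3x3 intrinsics, pixels), "T" (4x4, takes a point from camera to world coordinates). Camera axes: x right, y down, z forward; pixel columns grow to the right and rows downward; lengths in m; the calibration is good to about 2 mm. A picture is of the moment at which its call begins. There is no depth.
- arm.job_done(): hands the job in, once; it reports no verdict.
The state is a dict: "time": time; "joint_positions": joint angles; "qd": joint speeds; "joint_efforts": joint torques, N m; "position": TCP position; "tool_rot": TCP orientation; "contact_force": force on the tool from outside, world axes, zero at the start; "moment": the same for the moment, N m; "gripper_width": finger opening in m.
Only numpy, scipy, OpenCV 4.12 (cv2) and the standard library are available. Lean on these libraries where they do the work, as an engineer would, in place of code of your own. Each camera call takes 0.05 s, during which the arm holds its last target.

## Working session

There is one attempt and no reset: what is moved stays moved. The work goes in short steps, Python scripts to look and compute and a tool call to move; the robot and the scene stay as the last step left them, time stands still between calls to the robot, and variables do not carry over. Pictures are saved under pics/ and viewed, and the job is handed in when it is done.

Besides the shell and the picture viewer there is one more tool, called as name([rows], argument=value, ...), one row to a line, values as JSON. move_arm: Moves the arm, as the interface text tells. Its arguments: {"type":"object","properties":{"deltas":{"type":"array"},"fingers":{"type":"number"},"force":{"type":"number"}},"required":["deltas"]}

```bash
ls; mkdir -p pics; python3 - <<'E'
from cell import arm,camera
import cv2,numpy as np
np.set_printoptions(precision=4,suppress=True)
for n in("scene","top"):
    c=camera(n);cv2.imwrite(f"pics/{n}0.png",c["image"][:,:,::-1]);print(c["intrinsics"],c["T"])
print(arm.read_state(),arm.tip_reach)
E
```

```text
pics
[[454.853    0.     264.8705]
 [  0.     454.853  188.7993]
 [  0.       0.       1.    ]] [[-0.1832  0.846  -0.5007  1.2118]
 [ 0.983   0.1623 -0.0856  0.1112]
 [ 0.0089 -0.5079 -0.8614  1.2393]
 [ 0.      0.      0.      1.    ]]
[[383.0632   0.     260.3732]
 [  0.     383.0632 189.8154]
 [  0.       0.       1.    ]] [[-0.0234 -0.9769  0.2124  0.2676]
 [-0.9997  0.0229 -0.0049 -0.0016]
 [-0.0001 -0.2124 -0.9772  1.3388]
 [ 0.      0.      0.      1.    ]]
{'time': 0.1, 'joint_positions': array([-1.3522,  0.4118, -0.0127,  1.5969,  0.0056,  1.1343, -0.0822]), 'qd': array([-0.0007, -0.0023,  0.0009, -0.0016, -0.0016,  0.0021,  0.0003]), 'joint_efforts': array([  0.0021, -58.9094,   0.6435, -29.1707,  -0.0539,   0.0145,
         0.    ]), 'position': array([0.1767, 0.5991, 0.2439]), 'tool_rot': array([ 0.1429,  0.9897, -0.0007, -0.    ]), 'contact_force': array([-0.534 , -0.0832,  1.0576]), 'moment': array([-0.0532, -0.0098,  0.0392]), 'gripper_width': 0.0879403231492764} 0.022
```

View pics/scene0.png

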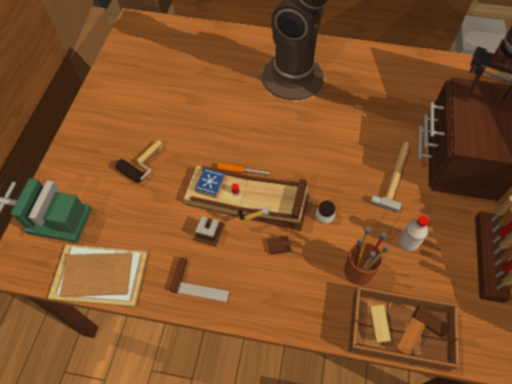

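View pics/top0.png

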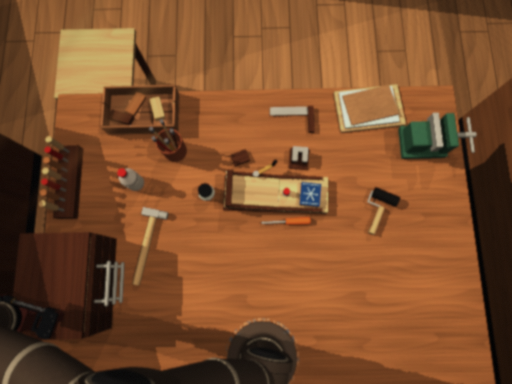

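```bash
python3 - <<'E'
import cv2
a=cv2.imread("pics/scene0.png")[145:260,165:345]
b=cv2.imread("pics/top0.png")[135:235,190:345]
cv2.imwrite("pics/s1.png",cv2.resize(a,None,fx=4.4,fy=4.4,interpolation=cv2.INTER_CUBIC))
cv2.imwrite("pics/t1.png",cv2.resize(b,None,fx=5,fy=5,interpolation=cv2.INTER_CUBIC))
E
```

```text
(no output)
```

View pics/s1.png

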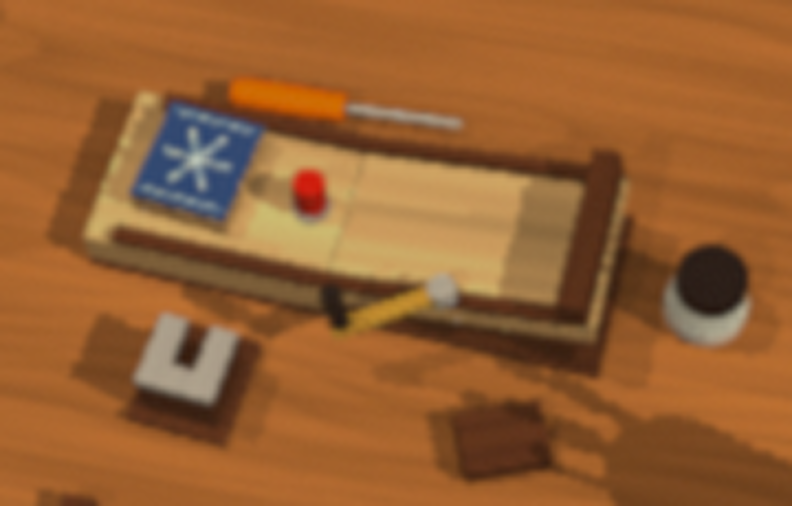

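View pics/t1.png

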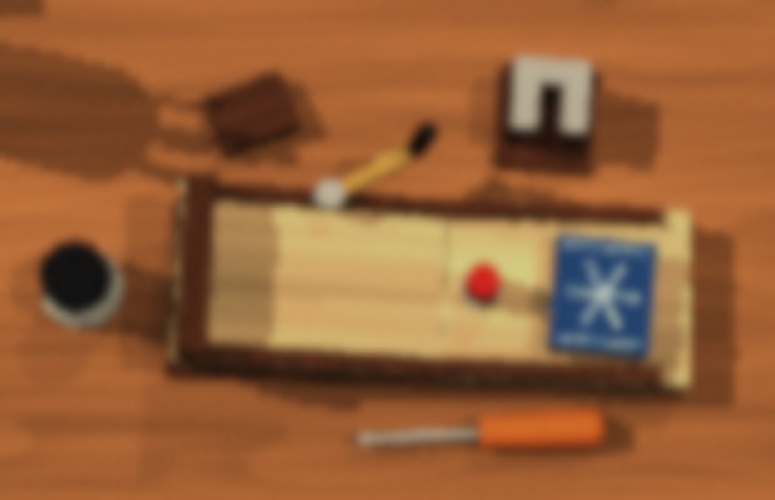

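```bash
cat > h.py <<'E'
import numpy as np,cv2
from cell import arm,camera
np.set_printoptions(precision=4,suppress=True)
def ray(c,u,v,z):
    K=c["intrinsics"];T=c["T"];d=T[:3,:3]@np.linalg.solve(K,[u,v,1.]);o=T[:3,3]
    return (o+d*(z-o[2])/d[2])
def tri(cs,uvs):
    A=np.zeros((3,3));b=np.zeros(3)
    for c,(u,v) in zip(cs,uvs):
        d=c["T"][:3,:3]@np.linalg.solve(c["intrinsics"],[u,v,1.]);d/=np.linalg.norm(d);P=np.eye(3)-np.outer(d,d);A+=P;b+=P@c["T"][:3,3]
    return np.linalg.solve(A,b)
def proj(c,p):
    T=c["T"];q=T[:3,:3].T@(np.asarray(p)-T[:3,3]);q=c["intrinsics"]@q;return q[:2]/q[2]
def mask(c,lo,hi,roi):
    h=cv2.cvtColor(c["image"],cv2.COLOR_RGB2HSV);m=cv2.inRange(h,lo,hi)
    o=np.zeros_like(m);x0,y0,x1,y1=roi;o[y0:y1,x0:x1]=m[y0:y1,x0:x1];return o
def big(m):
    cs,_=cv2.findContours(m,cv2.RETR_EXTERNAL,cv2.CHAIN_APPROX_NONE);return max(cs,key=cv2.contourArea)
def cen(m):
    M=cv2.moments(m,True);return M["m10"]/M["m00"],M["m01"]/M["m00"],M["m00"]
R={"scene":(165,145,345,260),"top":(190,135,345,235)}
E
python3 - <<'E'
from h import *
cs={n:camera(n) for n in("scene","top")}
red=[];
for n,c in cs.items():
    m=mask(c,(0,200,120),(4,255,255),R[n])|mask(c,(174,200,120),(180,255,255),R[n]);u=cen(m);red.append(u[:2]);print(n,"red",u,ray(c,u[0],u[1],.06))
    m=mask(c,(100,100,60),(125,255,255),R[n]);b=cv2.minAreaRect(big(cv2.morphologyEx(m,cv2.MORPH_CLOSE,np.ones((5,5)))));print("blue",b)
    P=np.array([ray(c,*p,.056) for p in cv2.boxPoints(b)]);print(P.mean(0),P)
    m=mask(c,(0,0,110),(180,60,255),R[n]);k,l,s,ce=cv2.connectedComponentsWithStats(m);print("grey",[(s[i][:5],ce[i]) for i in range(1,k) if s[i][4]>15])
    im=c["image"];x0,y0,x1,y1=R[n]
    cv2.imwrite(f"pics/{n}_m.png",cv2.resize(m[y0:y1,x0:x1],None,fx=4,fy=4,interpolation=0))
print(tri(cs.values(),red))
def crop(n,x0,y0,x1,y1,f,name):
    cv2.imwrite(name,cv2.resize(cs[n]["image"][y0:y1,x0:x1,::-1],None,fx=f,fy=f,interpolation=cv2.INTER_CUBIC))
crop("top",220,160,275,220,10,"pics/tstop.png");crop("top",275,140,335,220,8,"pics/tlow.png")
E
```

```text
scene red (234.86046511627907, 188.04651162790697, 43.0) [ 0.5406 -0.0952  0.06  ]
blue ((209.70120239257812, 180.58282470703125), (20.12534523010254, 19.690204620361328), 22.380136489868164)
[ 0.5265 -0.177   0.056 ] [[ 0.5526 -0.2111  0.056 ]
 [ 0.4845 -0.2053  0.056 ]
 [ 0.5009 -0.1422  0.056 ]
 [ 0.568  -0.1495  0.056 ]]
grey [(array([203, 174,  14,  14,  77], dtype=int32), array([209.4416, 180.5714])), (array([263, 208,   6,   6,  26], dtype=int32), array([265.3077, 210.5385])), (array([317, 211,  17,  11,  87], dtype=int32), array([324.3333, 217.5402])), (array([197, 218,  21,  18, 220], dtype=int32), array([206.8 , 227.45]))]
top red (286.1578947368421, 191.1578947368421, 19.0) [ 0.5388 -0.0959  0.06  ]
blue ((309.9801940917969, 194.19802856445312), (18.109676361083984, 20.099750518798828), 5.710593223571777)
[ 0.5273 -0.1772  0.056 ] [[ 0.4963 -0.1416  0.056 ]
 [ 0.566  -0.1516  0.056 ]
 [ 0.5582 -0.2132  0.056 ]
 [ 0.4887 -0.2025  0.056 ]]
grey [(array([293, 148,  15,  14, 139], dtype=int32), array([299.7842, 153.2446])), (array([301, 182,  20,   5,  36], dtype=int32), array([310.9444, 183.1111])), (array([308, 191,   6,   9,  24], dtype=int32), array([310.625, 194.   ]))]
[ 0.5392 -0.0959  0.0576]
```

View pics/tstop.png

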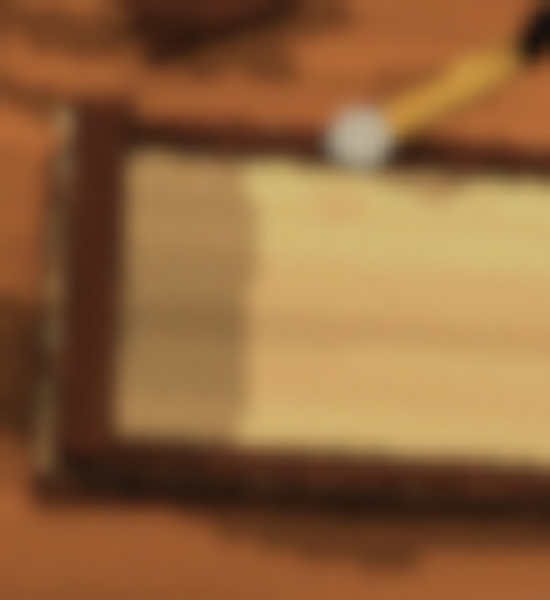

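View pics/tlow.png

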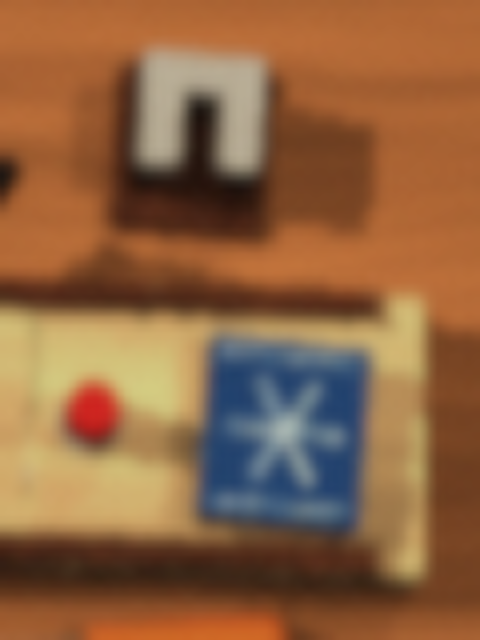

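```bash
cat >> h.py <<'E'
def kabsch(L,W):
    L=np.array(L,float);W=np.array(W,float);a=L-L.mean(0);b=W-W.mean(0)
    th=np.arctan2((a[:,0]*b[:,1]-a[:,1]*b[:,0]).sum(),(a*b).sum());c,s=np.cos(th),np.sin(th);R=np.array([[c,-s],[s,c]])
    t=W.mean(0)-R@L.mean(0);return th,t,W-(L@R.T+t)
E
python3 - <<'E'
from h import *
cs={n:camera(n) for n in("scene","top")}
def pk(n,x0,y0,f,x,y,z): return ray(cs[n],x0+(x+.5)/f-.5,y0+(y+.5)/f-.5,z)[:2]
L=[];W=[]
def add(l,w): L.append(l);W.append(w)
for w in ([.5406,-.0952],[.5388,-.0959]): add((-.045,0),w)
lo=lambda x,y,z:pk("top",275,140,8,x,y,z); st=lambda x,y,z:pk("top",220,160,10,x,y,z); sc=lambda x,y,z:pk("scene",165,145,4.4,x,y,z)
add((-.19,-.065),lo(428,298,.034));add((-.19,.065),lo(425,582,.034))
add((.1383,-.065),st(130,103,.0894));add((.158,-.065),st(82,103,.0926))
add((-.19,.065),sc(140,92,.034));add((-.19,-.065),sc(85,240,.034))
add((.1383,.065),sc(593,152,.0894));add((.1383,-.065),sc(558,318,.0894))
th,t,r=kabsch(L,W);print("ramp",th,t);print(r*1000)
# rest
for n,off in (("top",None),("scene",None)):
    c=cs[n];roi=(285,140,320,175) if n=="top" else (190,210,235,250)
    m=mask(c,(0,0,110),(180,60,255),roi);b=cv2.boxPoints(cv2.minAreaRect(big(m)));P=np.array([ray(c,*p,.05) for p in b]);print(n,P[:,:2],P.mean(0),np.diff(P,axis=0))
P=[lo(145,48,.05),lo(272,52,.05),lo(262,180,.05),lo(133,172,.05)];print("restpk",P)
print("top", kabsch([(.026,.026),(.026,-.026),(-.026,-.026),(-.026,.026)],P))
Q=[sc(165,312,.05),sc(240,330,.05),sc(212,405,.05),sc(133,380,.05)]
print("scene", kabsch([(-.026,-.026),(-.026,.026),(.026,.026),(.026,-.026)],Q))
print("notch closed/mouth",lo(202,93,.05),lo(200,176,.05),sc(187,365,.05))
# keeper
print("knob",tri([cs["scene"],cs["top"]],[(165+330/4.4,145+288/4.4),(190+430/5,135+128/5)]))
print("hinge",tri([cs["scene"],cs["top"]],[(265.3,210.5),(220+36-.4,160+13.5-.4)]))
E
```

```text
ramp 1.510944425536667 [ 0.5417 -0.0507]
[[ 1.5886  0.4385]
 [-0.2114 -0.2615]
 [-2.901  -2.6267]
 [ 1.0707 -1.4404]
 [-4.5748  0.9723]
 [-6.2527 -2.7531]
 [ 2.2916 -0.6339]
 [-2.1464  1.5037]
 [ 6.0929  0.4558]
 [ 5.0425  4.3453]]
top [[ 0.6959 -0.1266]
 [ 0.6947 -0.176 ]
 [ 0.6471 -0.1737]
 [ 0.6482 -0.1247]] [ 0.6715 -0.1502  0.05  ] [[-0.0012 -0.0494  0.    ]
 [-0.0477  0.0023  0.    ]
 [ 0.0011  0.049   0.    ]]
scene [[ 0.6985 -0.1745]
 [ 0.648  -0.174 ]
 [ 0.6548 -0.1214]
 [ 0.705  -0.1228]] [ 0.6766 -0.1482  0.05  ] [[-0.0506  0.0005  0.    ]
 [ 0.0068  0.0526  0.    ]
 [ 0.0502 -0.0014  0.    ]]
restpk [array([ 0.7049, -0.1259]), array([ 0.7018, -0.1819]), array([ 0.6432, -0.1746]), array([ 0.6481, -0.1183])]
top (np.float64(-0.10087426924640625), array([ 0.6745, -0.1502]), array([[ 0.0019,  0.001 ],
       [ 0.004 , -0.0032],
       [-0.0028, -0.0011],
       [-0.0031,  0.0034]]))
scene (np.float64(-0.11299261341110012), array([ 0.6733, -0.1481]), array([[-0.0002,  0.0001],
       [-0.0024,  0.0006],
       [ 0.0022,  0.0013],
       [ 0.0004, -0.002 ]]))
notch closed/mouth [ 0.6836 -0.1501] [ 0.6456 -0.1475] [ 0.6795 -0.1469]
knob [ 0.6347 -0.06    0.1038]
hinge [0.6027 0.0082 0.0679]
```

```bash
python3 - <<'E'
from h import *
cs={n:camera(n) for n in("scene","top")}
th,t=1.511,np.array([.5417,-.0507]);R2=np.array([[np.cos(th),-np.sin(th)],[np.sin(th),np.cos(th)]])
def cast(c,u,v):
    z=.034
    for _ in range(8):
        p=ray(c,u,v,z);l=R2.T@(p[:2]-t);z=.034+max(0,(l[0]+.02))*np.tan(.157)
    return l*1000
for n,c in cs.items():
    h=cv2.cvtColor(c["image"],cv2.COLOR_RGB2HSV);V=cv2.GaussianBlur(h[:,:,2],(0,0),.6).astype(float)
    for sgn in(-1,1):
        out=[]
        for x in np.arange(-.005,.12,.005) if 1 else[]:
            z=.034+max(0,x+.02)*np.tan(.157)
            ys=np.arange(.030,.062,.0005)*sgn;pts=np.array([proj(c,[*(R2@[x,y]+t),z]) for y in ys],np.float32)
            vals=cv2.remap(V.astype(np.float32),pts[:,:1],pts[:,1:],cv2.INTER_LINEAR).ravel()
            k=np.argmin(np.diff(cv2.GaussianBlur(vals[None],(0,0),2).ravel()));out.append((x*1000,ys[k]*1000))
        o=np.array(out);f=np.polyfit(o[:,0],o[:,1],1);print(n,sgn,"slope",f[0],"y at x=50",np.polyval(f,50),"std",np.std(o[:,1]-np.polyval(f,o[:,0])))
    print(n,[ (x,proj(c,[*(R2@np.array([x,0])+t),.034])) for x in(-.02,)])
w=lambda l:R2@np.array(l)+t
print("hinge pred",w([-.02+.086*np.cos(.157)-.019*np.sin(.157),-.056]))
E
```

```text
scene -1 slope -0.003000000000000058 y at x=50 -46.28500000000001 std 3.9583203508559053
scene 1 slope 0.00046153846153860567 y at x=50 51.9376923076923 std 0.6679244545029618
scene [(-0.02, array([243.1251, 193.6574]))]
top -1 slope 0.0037692307692306797 y at x=50 -50.25884615384617 std 1.443582616004631
top 1 slope -0.0008461538461535699 y at x=50 48.644230769230774 std 0.8058965385018289
top [(-0.02, array([278.3976, 192.3967]))]
hinge pred [0.6013 0.0078]
```

```bash
cat >> h.py <<'E'
from scipy.spatial.transform import Rotation as Ro
def go(x,y,z,yaw=1.511):
    s=arm.read_state();R=Ro.from_quat(s["tool_rot"])
    yv=np.array([np.cos(yaw),np.sin(yaw),0]);zv=np.array([0,0,-1.]);G=Ro.from_matrix(np.array([np.cross(yv,zv),yv,zv]).T)
    d=R.inv().apply(np.array([x,y,z])-s["position"])*1000;r=(R.inv()*G).as_rotvec()
    print("t",round(s["time"],2),"pos",s["position"],"w",round(s["gripper_width"]*1000,1),"F",s["contact_force"]);print("delta mm",d.round(1),"rot",r.round(3))
E
python3 -c "
from h import *
go(.539,-.0956,.2)"
```

```text
t 0.4 pos [0.1768 0.5994 0.2445] w 87.5 F [0.1789 1.1552 0.2809]
delta mm [-544.  -564.2   44.6] rot [-0.    -0.    -0.227]
```

move_arm([
  [0, 0, 0, 0, 0, -0.115],
  [0, 0, 0, 0, 0, -0.112],
  [-20, -33, 0, 0, 0, 0],
  [-20, -33, 0, 0, 0, 0],
  [-20, -33, 0, 0, 0, 0],
  [-20, -33, 0, 0, 0, 0],
  [-20, -33, 0, 0, 0, 0],
  [-20, -33, 0, 0, 0, 0],
  [-20, -33, 0, 0, 0, 0],
  [-20, -33, 0, 0, 0, 0],
], fingers=44, force=25)

```text
time: 1.23
position: [0.3228, 0.325, 0.242]
tool_rot: [0.017, 1.0, 0.002, -0.002]
contact_force: [1.4, -0.6, -0.4]
gripper_width: 0.0442
```

```bash
python3 -c "
from h import *
go(.539,-.0956,.2)"
```

```text
t 1.23 pos [0.3228 0.325  0.242 ] w 44.2 F [ 1.3964 -0.5615 -0.4406]
delta mm [-230.1 -413.4   39.7] rot [ 0.004 -0.003  0.027]
```

move_arm([
  [-20, -36, 0, 0, 0, 0.02],
  [-20, -36, 0, 0, 0, 0],
  [-20, -36, 0, 0, 0, 0],
  [-20, -36, 0, 0, 0, 0],
  [-20, -36, 0, 0, 0, 0],
  [-20, -36, 0, 0, 0, 0],
  [-20, -36, 0, 0, 0, 0],
  [-20, -36, 0, 0, 0, 0],
  [-20, -36, 0, 0, 0, 0],
  [-20, -36, 0, 0, 0, 0],
])

```text
time: 2.07
position: [0.5034, -0.0507, 0.2435]
tool_rot: [0.026, 1.0, 0.005, 0.003]
contact_force: [1.8, 0.3, 0.2]
gripper_width: 0.0441
```

```bash
python3 -c "
from h import *
go(.539,-.0956,.15)"
```

```text
t 2.07 pos [ 0.5034 -0.0507  0.2435] w 44.1 F [1.7528 0.3357 0.1819]
delta mm [-37.4 -44.   93.3] rot [0.011 0.006 0.007]
```

move_arm([
  [-12, -15, 20, 0.005, 0.003, 0.007],
  [-12, -15, 20, 0.005, 0.003, 0],
  [-12, -13, 20, 0, 0, 0],
  [0, 0, 16, 0, 0, 0],
  [0, 0, 10, 0, 0, 0],
  [0, 0, 0, 0, 0, 0],
])

```text
time: 2.57
position: [0.5426, -0.1103, 0.1564]
tool_rot: [0.037, 0.999, -0.002, 0.004]
contact_force: [-1.3, 0.4, -0.5]
gripper_width: 0.0438
```

```bash
python3 - <<'E'
from h import *
go(.539,-.0956,.063)
c=camera("scene");cv2.imwrite("pics/a.png",cv2.resize(c["image"][100:260,165:345,::-1],None,fx=4,fy=3.7,interpolation=2))
E
```

```text
t 2.57 pos [ 0.5426 -0.1103  0.1564] w 43.8 F [-1.2725  0.401  -0.4903]
delta mm [ 5.4 14.7 93.3] rot [-0.004  0.008 -0.013]
```

View pics/a.png

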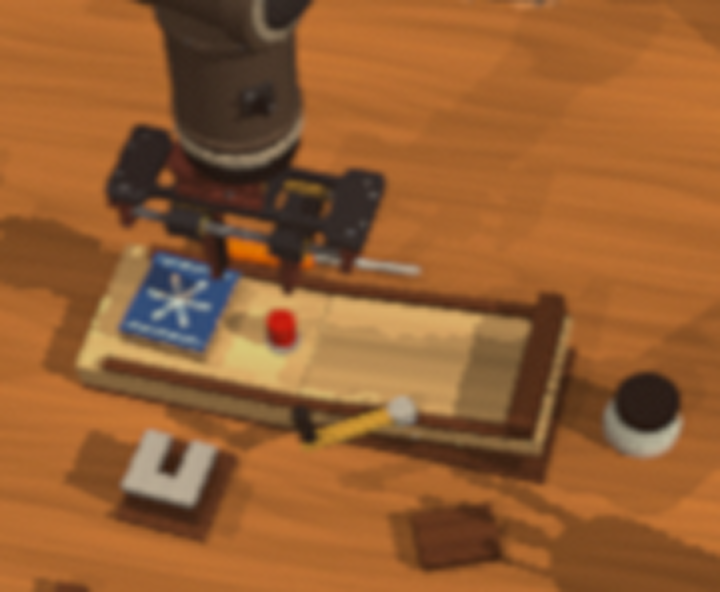

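move_arm([
  [3, 8, 0, -0.004, 0.008, -0.013],
  [2, 6, 0, 0, 0, 0],
  [0, 0, 0, 0, 0, 0],
])

```text
time: 2.87
position: [0.5389, -0.0931, 0.1595]
tool_rot: [0.028, 1.0, 0.001, 0.001]
contact_force: [-0.2, 0.2, 0.5]
gripper_width: 0.0438
```

```bash
python3 -c "
from h import *
go(.539,-.0956,.063)"
```

```text
t 2.87 pos [ 0.5389 -0.0931  0.1595] w 43.8 F [-0.2089  0.2399  0.5401]
delta mm [ 0.  -2.7 96.5] rot [0.002 0.002 0.003]
```

move_arm([
  [0, -2, 20, 0, 0, 0],
  [0, 0, 20, 0, 0, 0],
  [0, 0, 18, 0, 0, 0],
  [0, 0, 14, 0, 0, 0],
  [0, 0, 10, 0, 0, 0],
  [0, 0, 0, 0, 0, 0],
])

```text
time: 3.37
position: [0.544, -0.0886, 0.082]
tool_rot: [0.024, 1.0, 0.003, 0.008]
contact_force: [-0.3, 0.8, -0.4]
gripper_width: 0.0441
```

```bash
python3 -c "
from h import *
go(.539,-.0956,.063)"
```

```text
t 3.37 pos [ 0.544  -0.0886  0.082 ] w 44.1 F [-0.3433  0.7971 -0.43  ]
delta mm [ 5.  -7.4 18.9] rot [0.006 0.016 0.013]
```

move_arm([
  [4, -5, 0, 0.006, 0.014, 0.01],
  [1, -2, 3, 0, 0, 0],
  [0, 0, 5, 0, 0, 0],
  [0, 0, 4, 0, 0, 0],
  [0, 0, 0, 0, 0, 0],
])

```text
time: 3.78
position: [0.5402, -0.0955, 0.0724]
tool_rot: [0.029, 1.0, -0.0, 0.003]
contact_force: [0.2, -0.8, -0.2]
gripper_width: 0.0441
```

```bash
python3 -c "
from h import *
go(.539,-.0956,.063)"
```

```text
t 3.78 pos [ 0.5402 -0.0955  0.0724] w 44.1 F [ 0.2415 -0.8337 -0.1622]
delta mm [ 1.2 -0.2  9.4] rot [-0.     0.006  0.003]
```

move_arm([
  [1, 0, 4, 0, 0.005, 0],
  [0, 0, 3, 0, 0, 0],
  [0, 0, 0, 0, 0, 0],
  [0, 0, 0, 0, 0, 0],
])

```text
time: 4.12
position: [0.5395, -0.0956, 0.0651]
tool_rot: [0.029, 1.0, -0.0, 0.001]
contact_force: [0.4, 0.6, -0.4]
gripper_width: 0.0444
```

```bash
python3 - <<'E'
from h import *
go(.539,-.0956,.063)
for n in("scene","top"):
  c=camera(n);x0,y0,x1,y1=R[n];cv2.imwrite(f"pics/b{n}.png",cv2.resize(c["image"][y0:y1,x0:x1,::-1],None,fx=4,fy=4,interpolation=2))
E
```

```text
t 4.12 pos [ 0.5395 -0.0956  0.0651] w 44.4 F [ 0.3973  0.6146 -0.4053]
delta mm [ 0.5 -0.   2. ] rot [-0.     0.001  0.002]
```

View pics/bscene.png

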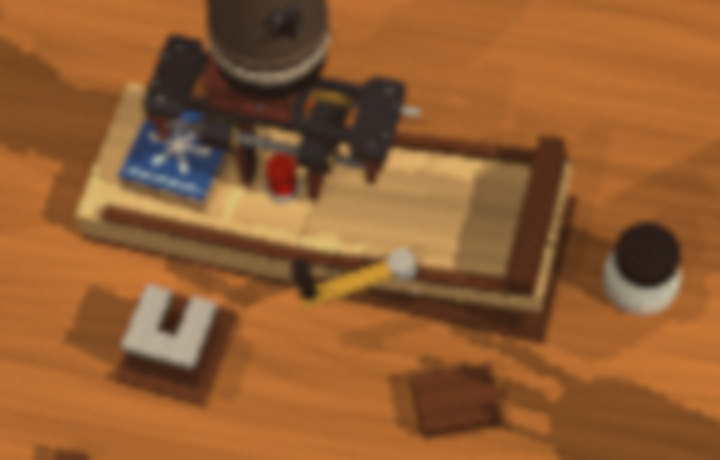

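The red knob sits between the two fingers (about (282,175) in the crop), block untouched. Closing.

move_arm([
  [0, 0, 0, 0, 0, 0],
  [0, 0, 0, 0, 0, 0],
  [0, 0, 0, 0, 0, 0],
  [0, 0, 0, 0, 0, 0],
  [0, 0, 0, 0, 0, 0],
], fingers=15, force=25)

```text
time: 4.63
position: [0.5397, -0.0956, 0.0655]
tool_rot: [0.029, 1.0, -0.0, 0.001]
contact_force: [-0.2, -0.5, -0.4]
gripper_width: 0.0234
```

```bash
python3 -c "
from h import *
go(.539,-.0956,.063)"
```

```text
t 4.63 pos [ 0.5397 -0.0956  0.0655] w 23.4 F [-0.1799 -0.4709 -0.3801]
delta mm [0.7 0.  2.5] rot [-0.     0.002  0.002]
```

move_arm([
  [0, 0, -8, 0, 0, 0],
  [0, 0, -8, 0, 0, 0],
  [0, 0, -8, 0, 0, 0],
  [0, 0, -8, 0, 0, 0],
  [0, 0, -8, 0, 0, 0],
  [0, 0, -8, 0, 0, 0],
  [0, 0, -8, 0, 0, 0],
  [0, 0, 0, 0, 0, 0],
])

```text
time: 5.3
position: [0.5399, -0.0958, 0.1287]
tool_rot: [0.029, 1.0, -0.0, 0.002]
contact_force: [0.7, 0.1, -1.1]
gripper_width: 0.0239
```

```bash
python3 - <<'E'
from h import *
go(.669,-.1485,.13)
for n in("scene","top"):
  c=camera(n);x0,y0,x1,y1=R[n];cv2.imwrite(f"pics/c{n}.png",cv2.resize(c["image"][y0:y1,x0:x1,::-1],None,fx=4,fy=4,interpolation=2))
E
```

```text
t 5.3 pos [ 0.5399 -0.0958  0.1287] w 23.9 F [ 0.7056  0.1381 -1.0755]
delta mm [-131.9  -45.1   -0.8] rot [0.    0.004 0.002]
```

View pics/cscene.png

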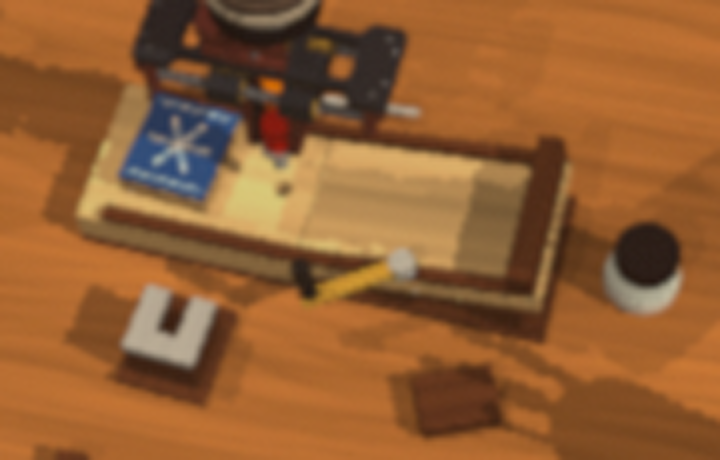

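move_arm([
  [-5, -9, -4, 0, 0, 0],
  [-15, -9, 0, 0, 0.002, 0],
  [-20, -9, 0, 0, 0, 0],
  [-20, -9, 0, 0, 0, 0],
  [-20, -5, 0, 0, 0, 0],
  [-20, 0, 0, 0, 0, 0],
  [-12, 0, 0, 0, 0, 0],
  [-6, 0, 0, 0, 0, 0],
  [0, 0, 0, 0, 0, 0],
])

```text
time: 6.15
position: [0.6578, -0.1511, 0.1274]
tool_rot: [0.029, 1.0, -0.0, -0.004]
contact_force: [0.2, -0.2, -0.5]
gripper_width: 0.0236
```

```bash
python3 - <<'E'
from h import *
go(.6695,-.1487,.13)
for n in("scene","top"):
  c=camera(n);x0,y0,x1,y1=R[n];cv2.imwrite(f"pics/d{n}.png",cv2.resize(c["image"][y0:y1,x0:x1,::-1],None,fx=4,fy=4,interpolation=2))
E
```

```text
t 6.15 pos [ 0.6578 -0.1511  0.1274] w 23.6 F [ 0.2116 -0.2119 -0.4896]
delta mm [-11.5   3.1  -2.7] rot [-0.001 -0.008  0.002]
```

View pics/dscene.png

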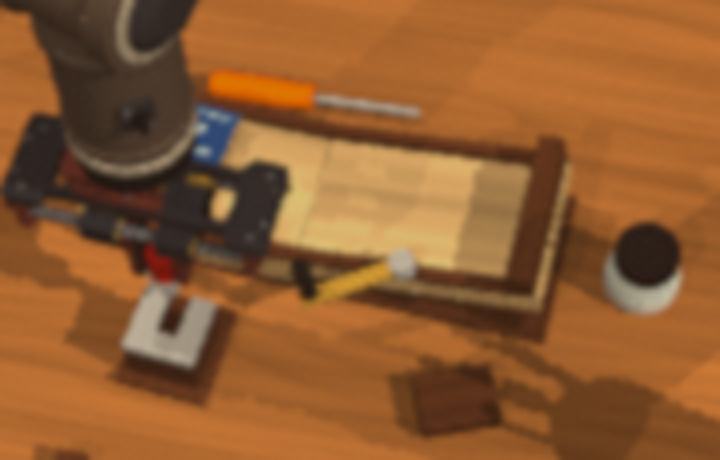

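View pics/dtop.png

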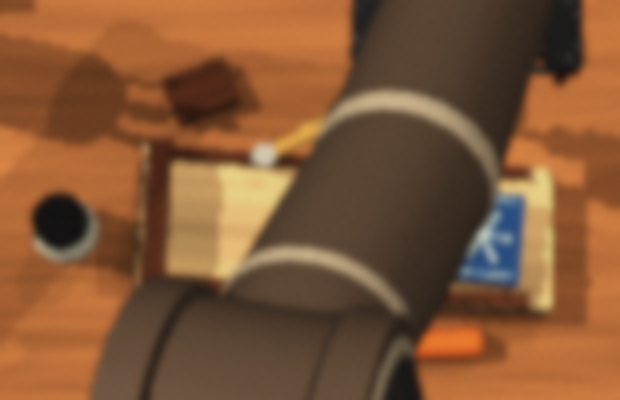

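move_arm([
  [-8, 2, 0, 0, -0.006, 0],
  [-3, 1, 0, 0, 0, 0],
  [0, 0, 0, 0, 0, 0],
  [0, 0, 0, 0, 0, 0],
])

```text
time: 6.58
position: [0.6664, -0.1482, 0.1277]
tool_rot: [0.029, 1.0, 0.0, -0.002]
contact_force: [-0.4, 0.0, -1.0]
gripper_width: 0.0233
```

```bash
python3 - <<'E'
from h import *
go(.6695,-.1487,.115)
E
```

```text
t 6.58 pos [ 0.6664 -0.1482  0.1277] w 23.3 F [-0.39    0.0469 -0.9607]
delta mm [-3.2 -0.4 12.7] rot [-0.    -0.004  0.001]
```

move_arm([
  [-3, -0.4, 4, 0, -0.003, 0],
  [0, 0, 5, 0, 0, 0],
  [0, 0, 3, 0, 0, 0],
  [0, 0, 0, 0, 0, 0],
])

```text
time: 6.92
position: [0.6693, -0.1483, 0.1151]
tool_rot: [0.029, 1.0, 0.0, 0.0]
contact_force: [-0.4, 0.4, -1.1]
gripper_width: 0.0233
```

```bash
python3 - <<'E'
from h import *
go(.6695,-.1487,.115)
for n in("scene",):
  c=camera(n);cv2.imwrite(f"pics/e{n}.png",cv2.resize(c["image"][190:255,180:260,::-1],None,fx=9,fy=9,interpolation=2))
E
```

```text
t 6.92 pos [ 0.6693 -0.1483  0.1151] w 23.3 F [-0.3783  0.3775 -1.0959]
delta mm [-0.2 -0.4  0.1] rot [0.    0.    0.002]
```

View pics/escene.png

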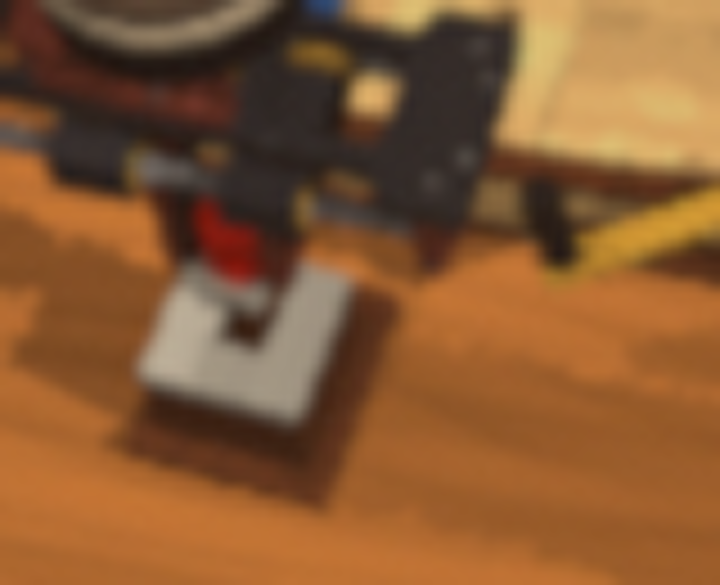

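move_arm([
  [0, 0, 3, 0, 0, 0],
  [0, 0, 3, 0, 0, 0],
  [0, 0, 3, 0, 0, 0],
  [0, 0, 3, 0, 0, 0],
  [0, 0, 0, 0, 0, 0],
])

```text
time: 7.38
position: [0.6691, -0.1485, 0.1019]
tool_rot: [0.029, 1.0, 0.0, 0.0]
contact_force: [0.0, -0.2, -0.8]
gripper_width: 0.0234
```

```bash
python3 - <<'E'
from h import *
go(.6695,-.1487,.0825)
E
```

```text
t 7.38 pos [ 0.6691 -0.1485  0.1019] w 23.4 F [ 0.0108 -0.2416 -0.7509]
delta mm [-0.4 -0.2 19.4] rot [0.    0.    0.001]
```

Foot is 7 mm below the steel face with no contact: in the notch.

move_arm([
  [0, 0, 4, 0, 0, 0],
  [0, 0, 4, 0, 0, 0],
  [0, 0, 4, 0, 0, 0],
  [0, 0, 3, 0, 0, 0],
  [0, 0, 2, 0, 0, 0],
  [0, 0, 0, 0, 0, 0],
])

```text
time: 7.88
position: [0.6689, -0.1484, 0.0827]
tool_rot: [0.029, 1.0, 0.0, -0.0]
contact_force: [-0.2, -0.2, -1.9]
gripper_width: 0.0235
```

```bash
python3 - <<'E'
from h import *
go(.6695,-.1487,.0815)
E
```

```text
t 7.88 pos [ 0.6689 -0.1484  0.0827] w 23.5 F [-0.181  -0.219  -1.8574]
delta mm [-0.6 -0.2  1.2] rot [ 0.    -0.     0.001]
```

move_arm([
  [0, 0, 1.2, 0, 0, 0],
  [0, 0, 0.5, 0, 0, 0],
  [0, 0, 0, 0, 0, 0],
])

```text
time: 8.13
position: [0.6692, -0.1486, 0.0817]
tool_rot: [0.029, 1.0, 0.0, 0.0]
contact_force: [0.6, 1.0, -0.8]
gripper_width: 0.0235
```

move_arm([
  [0, 0, 0, 0, 0, 0],
  [0, 0, 0, 0, 0, 0],
  [0, 0, 0, 0, 0, 0],
  [0, 0, 0, 0, 0, 0],
  [0, 0, 0, 0, 0, 0],
], fingers=46)

```text
time: 8.55
position: [0.6698, -0.1488, 0.0824]
tool_rot: [0.029, 1.0, 0.0, 0.001]
contact_force: [0.4, -0.1, -1.0]
gripper_width: 0.0452
```

move_arm([
  [0, 0, -6, 0, 0, 0],
  [0, 0, -10, 0, 0, 0],
  [0, 0, -16, 0, 0, 0],
  [0, 0, -20, 0, 0, 0],
  [0, 0, -20, 0, 0, 0],
  [0, 0, -10, 0, 0, 0],
  [20, 5, -8, 0, 0, 0],
  [30, 5, 0, 0, 0, 0],
  [30, 0, 0, 0, 0, 0],
])

```text
time: 9.3
position: [0.5931, -0.134, 0.1805]
tool_rot: [0.029, 1.0, -0.001, 0.003]
contact_force: [-0.0, -0.3, -0.1]
gripper_width: 0.0461
```

```bash
python3 - <<'E'
from h import *
go(.527,-.177,.15)
for n in("scene",):
  c=camera(n);cv2.imwrite(f"pics/f{n}.png",cv2.resize(c["image"][140:265,180:330,::-1],None,fx=4.7,fy=4.7,interpolation=2))
E
```

```text
t 9.3 pos [ 0.5931 -0.134   0.1805] w 46.1 F [-0.0124 -0.2814 -0.0729]
delta mm [ 63.8 -46.7  30.1] rot [-0.002  0.007  0.003]
```

View pics/fscene.png

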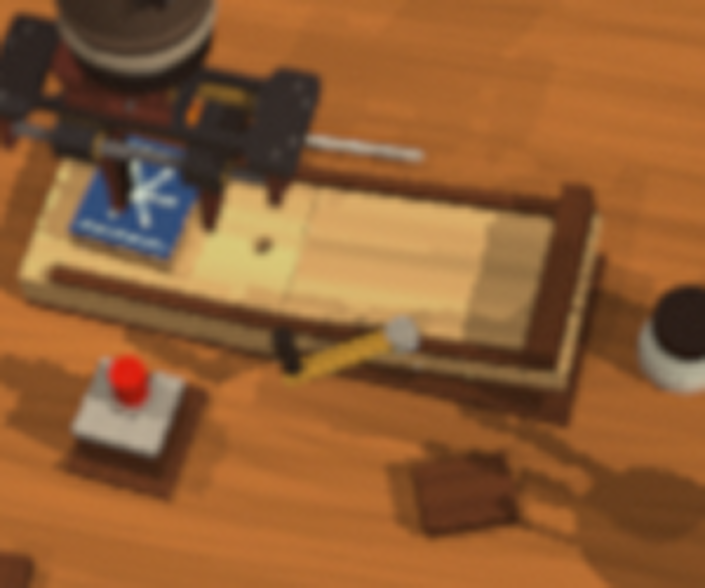

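```bash
python3 - <<'E'
from h import *
s=arm.read_state();print(s["joint_positions"])
c=camera("top");n="top"
m=mask(c,(100,100,60),(125,255,255),R[n]);b=cv2.minAreaRect(big(cv2.morphologyEx(m,cv2.MORPH_CLOSE,np.ones((5,5)))));print("blue",b)
print(camera("top")["image"].shape)
t=np.array([.5417,-.0507]);th=1.511;R2=np.array([[np.cos(th),-np.sin(th)],[np.sin(th),np.cos(th)]])
for x in(-.215,-.19,-.045,-.02): print(x,R2@[x,0]+t)
go(.529,-.265,.2,1.511-np.pi/2);go(.529,-.265,.2,1.511+np.pi/2)
E
```

```text
[-0.1779  0.4547  0.4407  1.7508 -0.2264  0.9843  1.8601]Traceback (most recent call last):
  File "<stdin>", line 4, in <module>
  File "h.py", line 18, in big
    cs,_=cv2.findContours(m,cv2.RETR_EXTERNAL,cv2.CHAIN_APPROX_NONE);return max(cs,key=cv2.contourArea)
                                                                            ~~~^^^^^^^^^^^^^^^^^^^^^^^^
ValueError: max() iterable argument is empty
```

move_arm([
  [0, -10, 0, 0, 0, 0.12],
  [0, 0, 0, 0, 0, 0.12],
  [0, 0, 0, 0, 0, 0.12],
  [0, 0, 0, 0, 0, 0.12],
  [0, 0, 0, 0, 0, 0.12],
  [0, 0, 0, 0, 0, 0.12],
  [0, 0, 0, 0, 0, 0.12],
  [0, 0, 0, 0, 0, 0.12],
  [0, 0, 0, 0, 0, 0.12],
  [0, 0, 0, 0, 0, 0.12],
], fingers=46)

```text
time: 10.23
position: [0.5953, -0.1462, 0.1869]
tool_rot: [0.606, 0.796, 0.004, 0.006]
contact_force: [0.8, -0.0, -0.5]
gripper_width: 0.046
```

```bash
python3 - <<'E'
from h import *
go(.5288,-.2653,.18,1.511-np.pi/2)
print(arm.read_state()["joint_positions"])
E
```

```text
t 10.23 pos [ 0.5953 -0.1462  0.1869] w 46.0 F [ 0.7989 -0.0166 -0.5078]
delta mm [-97.1 -95.9   6. ] rot [0.015 0.002 0.329]
[-0.3652  0.5217  0.7499  1.7409 -0.4127  1.0269  0.801 ]
```

move_arm([
  [0, 0, 0, 0.005, 0, 0.11],
  [0, 0, 0, 0.005, 0, 0.11],
  [0, 0, 0, 0.005, 0, 0.11],
  [0, 0, 0, 0, 0, 0],
])

```text
time: 10.57
position: [0.5988, -0.1457, 0.1884]
tool_rot: [0.735, 0.678, -0.0, 0.002]
contact_force: [0.7, 0.3, 0.4]
gripper_width: 0.0463
```

```bash
python3 - <<'E'
from h import *
go(.5288,-.2653,.18,1.511-np.pi/2)
E
```

```text
t 10.57 pos [ 0.5988 -0.1457  0.1884] w 46.3 F [0.6957 0.2877 0.3821]
delta mm [-124.8  -60.1    8.7] rot [ 0.003  0.003 -0.021]
```

move_arm([
  [-12, -6, 0, 0, 0, -0.02],
  [-20, -10, 0, 0, 0, 0],
  [-20, -10, 0, 0, 0, 0],
  [-20, -10, 0, 0, 0, 0],
  [-20, -10, 0, 0, 0, 0],
  [-14, -7, 0, 0, 0, 0],
  [-8, -4, 0, 0, 0, 0],
  [0, 0, 0, 0, 0, 0],
])

```text
time: 11.23
position: [0.5394, -0.2595, 0.1901]
tool_rot: [0.715, 0.699, -0.0, 0.005]
contact_force: [-0.1, 0.2, 0.1]
gripper_width: 0.0462
```

```bash
python3 - <<'E'
from h import *
go(.5288,-.2653,.1,1.511-np.pi/2)
for n in("scene","top"):
  c=camera(n);x0,y0,x1,y1=R[n];cv2.imwrite(f"pics/g{n}.png",cv2.resize(c["image"][y0:y1,x0:x1+20,::-1],None,fx=4,fy=4,interpolation=2))
E
```

```text
t 11.23 pos [ 0.5394 -0.2595  0.1901] w 46.2 F [-0.0967  0.1933  0.1035]
delta mm [ -5.5 -11.1  90.1] rot [0.007 0.007 0.038]
```

View pics/gscene.png

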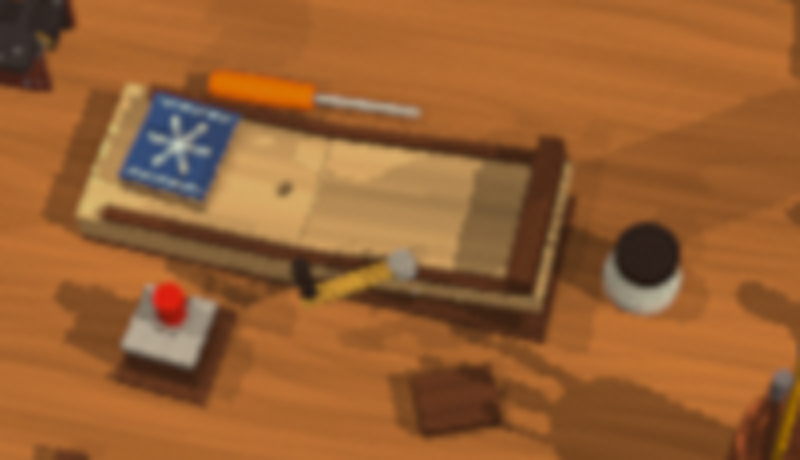

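View pics/gtop.png

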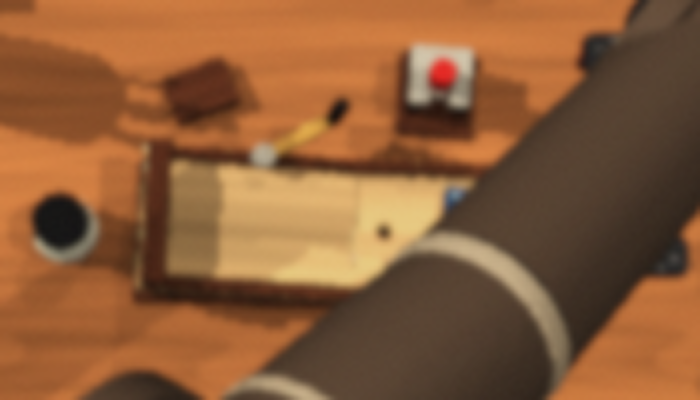

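```bash
cat >> h.py <<'E'
RT=np.array([.5417,-.0507]);RTH=1.511
def rw(p):
    c,s=np.cos(RTH),np.sin(RTH);return np.array([c*p[0]-s*p[1]+RT[0],s*p[0]+c*p[1]+RT[1],p[2]])
def wr(p):
    c,s=np.cos(RTH),np.sin(RTH);d=np.array(p[:2])-RT;return np.array([c*d[0]+s*d[1],-s*d[0]+c*d[1],p[2]])
X=np.array([np.cos(RTH),np.sin(RTH),0]);Y=np.array([-np.sin(RTH),np.cos(RTH),0]);Z=np.array([0,0,1.])
def tip(x,y,z,tilt=.157):
    "tip target in ramp coords (mm), tool x up-ramp"
    s=arm.read_state();Rm=Ro.from_quat(s["tool_rot"])
    zt=np.sin(tilt)*X-np.cos(tilt)*Z;yt=-Y;xt=np.cross(yt,zt);G=Ro.from_matrix(np.array([xt,yt,zt]).T)
    P=rw(np.array([x,y,z])/1000)-.022*zt
    cur=wr(s["position"]+.022*Rm.as_matrix()[:,2])*1000
    d=Rm.inv().apply(P-s["position"])*1000
    print("t",round(s["time"],2),"tip(ramp)",cur.round(1),"w",round(s["gripper_width"]*1000,1),"F",s["contact_force"].round(2),"\n delta",d.round(1),"rot",(Rm.inv()*G).as_rotvec().round(3))
E
python3 - <<'E'
from h import *
tip(-205,0,120)
E
```

```text
t 11.33 tip(ramp) [-206.3  -11.5  167.8] w 45.7 F [-0.67 -0.06  0.24] 
 delta [ -1.5 -11.8  48. ] rot [0.004 0.162 0.039]
```

move_arm([
  [0, -5, 0, 0, 0.08, 0.02],
  [0, -5, 0, 0, 0.08, 0.02],
  [0, 0, 0, 0, 0, 0],
])

```text
time: 11.58
position: [0.5347, -0.2501, 0.1894]
tool_rot: [0.722, 0.688, 0.06, -0.054]
contact_force: [-0.1, -0.1, 0.9]
gripper_width: 0.0458
```

```bash
python3 - <<'E'
from h import *
tip(-205,0,100)
E
```

```text
t 11.58 tip(ramp) [-195.9   -4.9  167.7] w 45.8 F [-0.1  -0.13  0.89] 
 delta [-19.7  -5.3  65.3] rot [ 0.003 -0.005  0.012]
```

move_arm([
  [-8, -3, 10, 0, 0, 0.01],
  [-6, -2, 16, 0, 0, 0],
  [-4, 0, 16, 0, 0, 0],
  [-2, 0, 14, 0, 0, 0],
  [0, 0, 8, 0, 0, 0],
  [0, 0, 0, 0, 0, 0],
])

```text
time: 12.08
position: [0.5329, -0.2557, 0.1165]
tool_rot: [0.721, 0.689, 0.056, -0.051]
contact_force: [0.1, 1.0, -1.0]
gripper_width: 0.0459
```

```bash
python3 - <<'E'
from h import *
tip(-202,0,42)
E
```

```text
t 12.08 tip(ramp) [-201.9   -3.5   94.8] w 45.9 F [ 0.05  0.99 -0.96] 
 delta [-8.2 -3.6 52.1] rot [0.001 0.005 0.014]
```

move_arm([
  [-3, -2, 10, 0, 0.005, 0.012],
  [-2, -2, 12, 0, 0, 0],
  [-2, 0, 12, 0, 0, 0],
  [-1, 0, 10, 0, 0, 0],
  [0, 0, 4, 0, 0, 0],
  [0, 0, 0, 0, 0, 0],
])

```text
time: 12.58
position: [0.5298, -0.2542, 0.0628]
tool_rot: [0.724, 0.685, 0.057, -0.053]
contact_force: [0.1, -0.0, 0.5]
gripper_width: 0.0461
```

```bash
python3 - <<'E'
from h import *
tip(-202,0,42)
E
```

```text
t 12.58 tip(ramp) [-200.5   -0.3   41.1] w 46.1 F [ 0.06 -0.04  0.46] 
 delta [-1.4 -0.3 -1.2] rot [0.    0.002 0.005]
```

move_arm([
  [4, 0, 0.4, 0, 0, 0.004],
  [5, 0, 0.8, 0, 0, 0],
  [5, 0, 0.8, 0, 0, 0],
  [5, 0, 0.8, 0, 0, 0],
  [5, 0, 0.8, 0, 0, 0],
  [5, 0, 0.8, 0, 0, 0],
  [5, 0, 0.8, 0, 0, 0],
  [3, 0, 0.4, 0, 0, 0],
  [0, 0, 0, 0, 0, 0],
])

```text
time: 13.33
position: [0.5335, -0.2131, 0.0649]
tool_rot: [0.725, 0.684, 0.057, -0.051]
contact_force: [-0.7, -0.5, -0.6]
gripper_width: 0.046
```

```bash
python3 - <<'E'
from h import *
tip(-150,0,42)
for n in("scene",):
  c=camera(n);x0,y0,x1,y1=R[n];cv2.imwrite(f"pics/i{n}.png",cv2.resize(c["image"][y0:y1,x0:x1,::-1],None,fx=4,fy=4,interpolation=2))
E
```

```text
t 13.33 tip(ramp) [-159.2   -1.6   43.1] w 46.0 F [-0.68 -0.5  -0.58] 
 delta [ 8.8 -1.5  2.5] rot [0.004 0.003 0.001]
```

View pics/iscene.png

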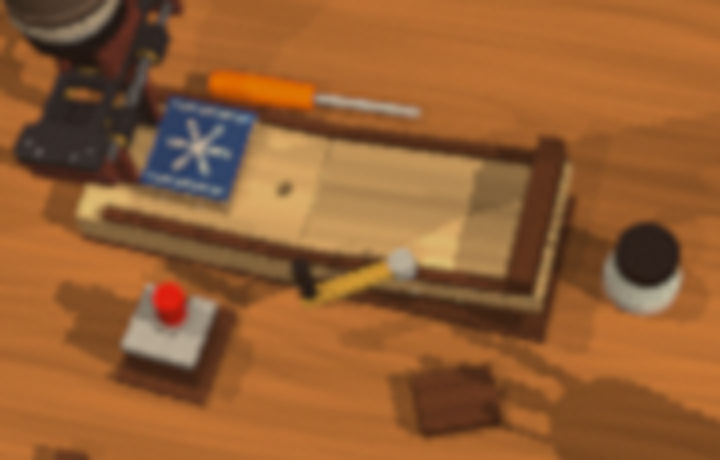

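move_arm([
  [5, -1, 1.2, 0, 0, 0],
  [7, 0, 1.1, 0, 0, 0],
  [7, 0, 1.1, 0, 0, 0],
  [7, 0, 1.1, 0, 0, 0],
  [7, 0, 1.1, 0, 0, 0],
  [7, 0, 1.1, 0, 0, 0],
  [7, 0, 1.1, 0, 0, 0],
  [7, 0, 1.1, 0, 0, 0],
  [4, 0, 0.6, 0, 0, 0],
  [0, 0, 0, 0, 0, 0],
])

```text
time: 14.22
position: [0.5365, -0.1496, 0.0647]
tool_rot: [0.726, 0.684, 0.057, -0.05]
contact_force: [-0.9, -2.1, 0.5]
gripper_width: 0.0461
```

```bash
python3 - <<'E'
from h import *
tip(-90,0,42)
for n in("scene",):
  c=camera(n);x0,y0,x1,y1=R[n];cv2.imwrite(f"pics/j{n}.png",cv2.resize(c["image"][y0:y1,x0:x1,::-1],None,fx=4,fy=4,interpolation=2))
E
```

```text
t 14.22 tip(ramp) [-95.7  -0.8  43. ] w 46.1 F [-0.91 -2.07  0.5 ] 
 delta [ 5.3 -0.7  1.8] rot [0.005 0.005 0.   ]
```

View pics/jscene.png

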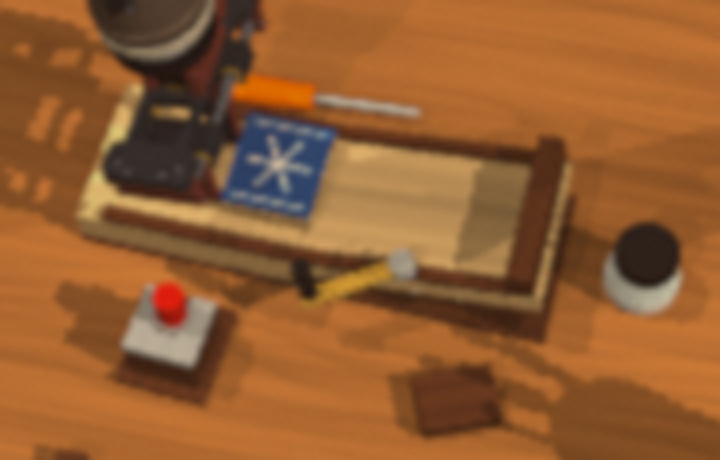

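move_arm([
  [5, -1, 1.2, 0.004, 0.004, 0],
  [7, 0, 1.1, 0, 0, 0],
  [7, 0, 1.1, 0, 0, 0],
  [7, 0, 1.1, 0, 0, 0],
  [7, 0, 1.1, 0, 0, 0],
  [7, 0, 1.1, 0, 0, 0],
  [7, 0, 1.1, 0, 0, 0],
  [7, 0, 1.1, 0, 0, 0],
  [4, 0, 0.6, 0, 0, 0],
  [0, 0, 0, 0, 0, 0],
])

```text
time: 15.1
position: [0.5391, -0.0856, 0.0642]
tool_rot: [0.726, 0.683, 0.057, -0.053]
contact_force: [-0.3, -2.0, 0.5]
gripper_width: 0.0464
```

```bash
python3 - <<'E'
from h import *
tip(-20,0,42)
for n in("scene",):
  c=camera(n);x0,y0,x1,y1=R[n];cv2.imwrite(f"pics/k{n}.png",cv2.resize(c["image"][y0:y1,x0:x1,::-1],None,fx=4,fy=4,interpolation=2))
E
```

```text
t 15.1 tip(ramp) [-31.6   0.5  42.5] w 46.4 F [-0.29 -2.03  0.47] 
 delta [11.3  0.5  2.3] rot [ 0.001  0.001 -0.001]
```

View pics/kscene.png

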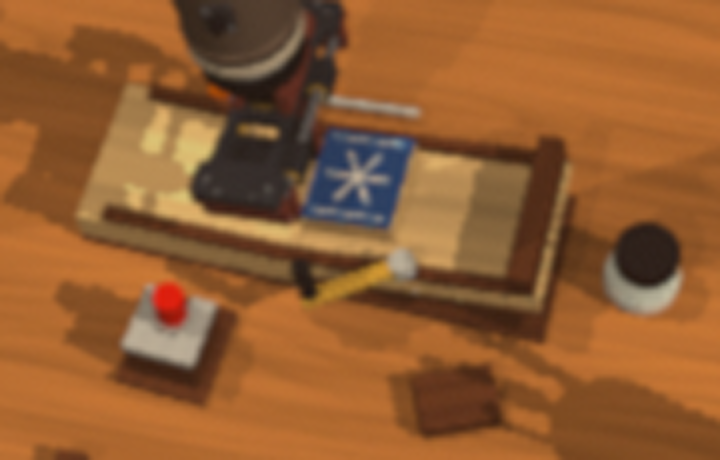

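move_arm([
  [5, 0, 0.6, 0, 0, 0],
  [7, 0, 0, 0, 0, 0],
  [7, 0, 0, 0, 0, 0],
  [7, 0, 0, 0, 0, 0],
  [7, 0, 0, 0, 0, 0],
  [7, 0, 0, 0, 0, 0],
  [7, 0, 0, 0, 0, 0],
  [7, 0, 0, 0, 0, 0],
  [5, 0, 0, 0, 0, 0],
  [0, 0, 0, 0, 0, 0],
])

```text
time: 15.98
position: [0.5428, -0.0219, 0.0738]
tool_rot: [0.726, 0.683, 0.057, -0.053]
contact_force: [-1.1, 0.1, -0.5]
gripper_width: 0.0459
```

```bash
python3 - <<'E'
from h import *
s=85;n=8
tip(-20+s*np.cos(.157)-n*np.sin(.157),0,34+s*np.sin(.157)+n*np.cos(.157))
for n in("scene",):
  c=camera(n);x0,y0,x1,y1=R[n];cv2.imwrite(f"pics/l{n}.png",cv2.resize(c["image"][y0:y1,x0:x1,::-1],None,fx=4,fy=4,interpolation=2))
E
```

```text
t 15.98 tip(ramp) [32.2  0.6 52. ] w 45.9 F [-1.11  0.09 -0.51] 
 delta [30.6  0.6  1.6] rot [ 0.001  0.002 -0.002]
```

View pics/lscene.png

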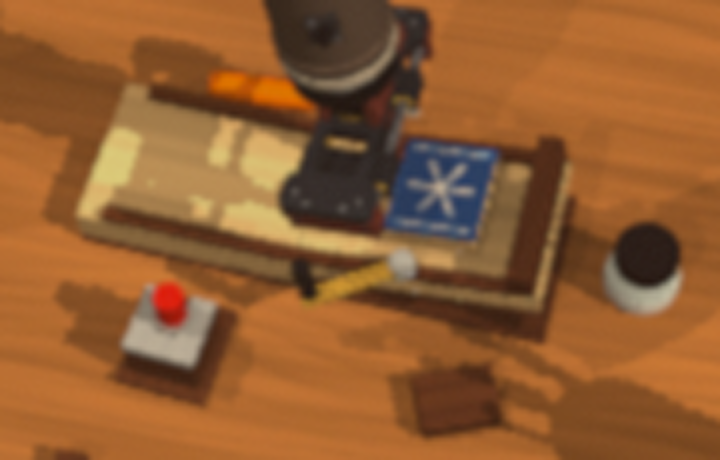

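move_arm([
  [4, 0, 0.5, 0, 0, 0],
  [5, 0, 0, 0, 0, 0],
  [5, 0, 0, 0, 0, 0],
  [5, 0, 0, 0, 0, 0],
  [4, 0, 0, 0, 0, 0],
  [3, 0, 0, 0, 0, 0],
  [0, 0, 0, 0, 0, 0],
])

```text
time: 16.62
position: [0.5443, 0.0048, 0.0775]
tool_rot: [0.727, 0.682, 0.056, -0.053]
contact_force: [0.1, -0.7, 0.2]
gripper_width: 0.0458
```

```bash
python3 - <<'E'
from h import *
s=85;n=8
tip(-20+s*np.cos(.157)-n*np.sin(.157),0,34+s*np.sin(.157)+n*np.cos(.157))
E
```

```text
t 16.62 tip(ramp) [58.9  0.6 55.8] w 45.8 F [ 0.11 -0.7   0.22] 
 delta [3.6 0.7 1.2] rot [ 0.001  0.003 -0.004]
```

move_arm([
  [2, 0, 0.5, 0, 0, 0],
  [2, 0, 0, 0, 0, 0],
  [2, 0, 0, 0, 0, 0],
  [0, 0, 0, 0, 0, 0],
])

```text
time: 16.95
position: [0.5445, 0.0061, 0.0775]
tool_rot: [0.728, 0.682, 0.054, -0.05]
contact_force: [-0.3, 0.9, -0.3]
gripper_width: 0.0458
```

```bash
python3 - <<'E'
from h import *
s=85;n=8
tip(-20+s*np.cos(.157)-n*np.sin(.157),0,34+s*np.sin(.157)+n*np.cos(.157))
for n in("scene",):
  c=camera(n);cv2.imwrite(f"pics/m{n}.png",cv2.resize(c["image"][165:235,235:325,::-1],None,fx=8,fy=8,interpolation=2))
E
```

```text
t 16.95 tip(ramp) [60.1  0.6 55.8] w 45.8 F [-0.32  0.88 -0.26] 
 delta [2.3 0.6 0.9] rot [ 0.003  0.01  -0.006]
```

View pics/mscene.png

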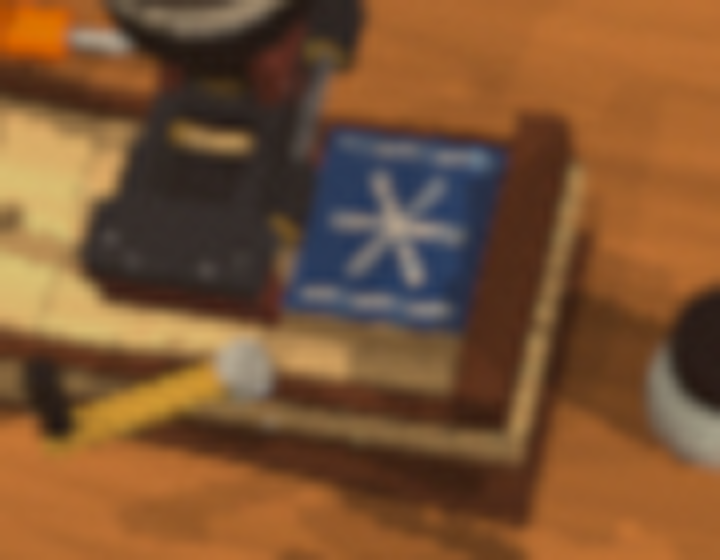

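move_arm([
  [3, 0, 0, 0, 0.005, -0.004],
  [3, 0, 0, 0, 0, 0],
  [4, 0, 0, 0, 0, 0],
])

```text
time: 17.25
position: [0.5444, 0.0068, 0.078]
tool_rot: [0.728, 0.681, 0.052, -0.046]
contact_force: [-0.9, -14.3, -3.1]
gripper_width: 0.0457
```

```bash
python3 - <<'E'
from h import *
s=85;n=8
tip(-20+s*np.cos(.157)-n*np.sin(.157),0,34+s*np.sin(.157)+n*np.cos(.157))
E
```

```text
t 17.25 tip(ramp) [60.7  0.6 56.2] w 45.7 F [ -0.93 -14.25  -3.05] 
 delta [1.5 0.7 1.3] rot [ 0.005  0.017 -0.006]
```

move_arm([
  [-3, 0, 0, 0, 0.008, 0],
  [-6, 0, -2, 0, 0.008, 0],
  [-8, 0, -10, 0, 0, 0],
  [-8, 0, -16, 0, 0, 0],
  [-5, 0, -20, 0, 0, 0],
  [0, 0, -20, 0, 0, 0],
  [0, 0, -20, 0, 0, 0],
  [0, 0, -14, 0, 0, 0],
  [0, 0, 0, 0, 0, 0],
])

```text
time: 18.0
position: [0.5393, -0.0428, 0.1809]
tool_rot: [0.728, 0.68, 0.059, -0.055]
contact_force: [0.6, -0.7, 0.4]
gripper_width: 0.0462
```

```bash
python3 - <<'E'
from h import *
s=40;n=95
tip(-20+s*np.cos(.157)-n*np.sin(.157),0,34+s*np.sin(.157)+n*np.cos(.157))
for n in("scene",):
  c=camera(n);cv2.imwrite(f"pics/n{n}.png",cv2.resize(c["image"][165:235,235:325,::-1],None,fx=8,fy=8,interpolation=2))
E
```

```text
t 18.0 tip(ramp) [ 11.3   2.9 159.2] w 46.2 F [ 0.62 -0.69  0.4 ] 
 delta [-10.5   2.9  23.7] rot [ 0.001 -0.006 -0.009]
```

View pics/nscene.png

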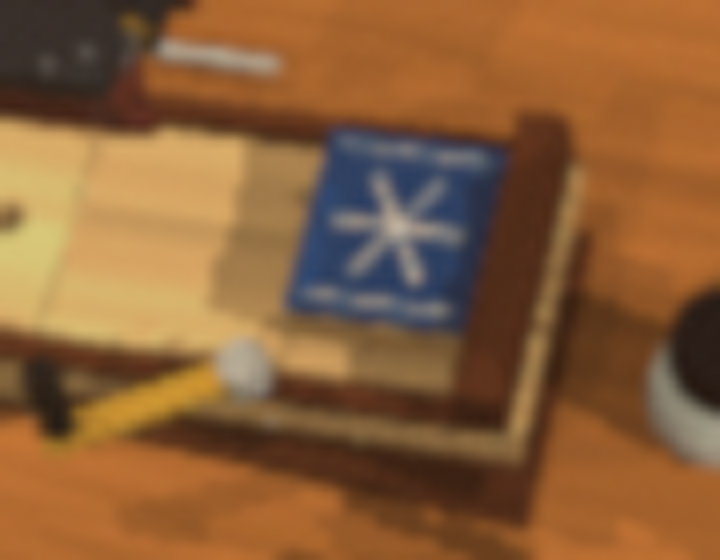

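```bash
python3 - <<'E'
from h import *
for n,roi in (("scene",(235,205,250,225)),("top",(265,155,285,172))):
  c=camera(n);m=mask(c,(0,0,0),(180,255,45),roi);print(n,cen(m));M=big(m);print(cv2.boundingRect(M),cv2.minAreaRect(M))
  x0,y0,x1,y1=roi;print(cv2.cvtColor(c["image"],cv2.COLOR_RGB2HSV)[y0:y1,x0:x1,2])
E
```

```text
scene (240.85714285714286, 215.14285714285714, 7.0)
(240, 213, 3, 5) ((240.7692108154297, 215.15380859375), (4.437601566314697, 1.1094005107879639), 56.30992889404297)
[[175 183 194 202 197 201 210 212 216 217 217 217 217 216 217]
 [128 135 147 158 158 167 181 189 198 207 209 210 212 212 213]
 [101 103 107 116 116 123 133 140 152 163 168 175 183 185 185]
 [ 95  94  95  97  96  96 100 104 109 115 119 125 134 135 136]
 [ 93  92  91  83  76  74  81  89  93  96  99 100 100  98  98]
 [114 114  97  69  57  55  62  76  88  93  96  94  90  86  85]
 [129 126 100  65  50  48  54  73  92 102 101  92  83  80  80]
 [129 125 101  67  51  49  53  78 110 123 118 108  99  96  93]
 [124 119  98  68  49  45  49  70 105 122 120 116 111 111 117]
 [104 105  96  73  50  45  46  55  79  94 101 110 121 136 158]
 [ 86  88  86  73  54  44  44  47  64  93 112 137 162 177 189]
 [105 102 102  98  79  54  44  44  73 126 154 173 187 195 200]
 [138 146 152 148 119  76  47  43  67 119 157 177 185 189 196]
 [173 178 180 174 141  90  53  46  70 118 158 180 184 178 175]
 [191 192 192 187 163 126  93  84 107 146 167 173 
[... 1175 characters left out ...]
  86  85
   86  85]
 [109  59  45  58  70  74  74  77  79  81  83  83  85  85  85  85  86  85
   85  85]
 [106  57  51  61  71  74  76  79  81  81  83  84  84  86  85  86  86  86
   85  84]
 [104  59  55  65  71  75  77  79  81  82  83  84  85  85  86  86  86  87
   84  85]
 [108  65  60  68  72  76  78  80  82  84  84  85  85  85  85  85  85  85
   85  84]
 [118  71  65  71  75  78  80  81  83  84  83  85  86  85  85  85  85  85
   84  83]
 [126  77  70  74  77  79  81  83  83  84  85  85  86  85  85  85  86  85
   83  83]
 [120  78  72  75  79  80  82  82  85  84  86  86  86  85  85  86  85  84
   83  83]
 [103  77  74  78  79  81  82  83  84  85  85  85  86  85  85  85  84  84
   84  83]]
```

```bash
cat >> h.py <<'E'
C9,S9=np.cos(.157),np.sin(.157)
def slope(p): # world -> slope coords mm
    q=wr(p)*1000;dx=q[0]+20;dz=q[2]-34;return np.array([dx*C9+dz*S9,q[1],-dx*S9+dz*C9])
def unslope(s,y,n): return rw(np.array([-20+s*C9-n*S9,y,34+s*S9+n*C9])/1000)
def castn(c,u,v,n):
    o=c["T"][:3,3];d=c["T"][:3,:3]@np.linalg.solve(c["intrinsics"],[u,v,1.]);a=slope(o);b=slope(o+d);k=(n-a[2])/(b[2]-a[2]);return a+k*(b-a)
E
python3 - <<'E'
from h import *
cs={n:camera(n) for n in("scene","top")}
t0=cv2.imread("pics/top0.png")[:,:,::-1];h=cv2.cvtColor(t0,cv2.COLOR_RGB2HSV)
print(h[155:170,268:282,2])
for nm,uv in(("scene",(240.9,214.2)),):
  for n in(38,41,44):
    p=castn(cs[nm],*uv,n);r=p[:2]-[86,-56];print(nm,n,p,np.hypot(*r),np.arctan2(-r[0],r[1])%(2*np.pi))
for phi in (1.9,2.0,2.1,2.2):
  for nm in("scene","top"):
    print(phi,nm,[proj(cs[nm],unslope(86-70*np.sin(phi),-56+70*np.cos(phi),n)).round(1) for n in(19,41,63)])
E
```

```text
[[181 180 181 181 181 182 181 182 183 182 183 183 182 182]
 [175 174 175 175 175 175 175 175 175 177 178 178 177 177]
 [169 170 168 169 167 166 165 165 165 167 169 169 170 170]
 [167 166 165 165 163 158 152 148 150 156 160 162 163 165]
 [166 164 164 163 156 141 122 112 122 141 154 158 158 159]
 [166 165 165 159 144 114  82  69  87 123 150 159 159 159]
 [168 169 166 155 125  82  47  40  68 116 151 164 165 165]
 [169 169 165 145 102  54  28  41  79 127 158 169 171 170]
 [166 166 157 128  77  34  29  62 109 147 168 174 173 174]
 [169 166 152 117  65  36  52  94 138 163 173 176 176 177]
 [180 175 162 130  84  68  90 127 158 171 174 177 177 177]
 [191 185 171 148 121 116 134 154 168 173 174 174 175 176]
 [193 183 171 159 153 154 163 170 173 174 176 175 176 175]
 [179 172 168 168 170 173 175 178 177 177 179 179 179 179]
 [165 164 169 174 176 178 179 179 179 181 182 182 182 181]]
scene 38 [ 25.7679 -89.9939  38.    ] 69.16275929859556 2.084614663871116
scene 41 [ 26.792  -91.5215  41.    ] 69.04607873911831 2.111174747115727
scene 44 [ 27.8161 -93.049   44.    ] 68.97825062470146 2.137805892224016
1.9 scene [array([241.2, 213.7]), array([239.8, 210. ]), array([238.3, 206.2])]
1.9 top [array([274.5, 168.8]), array([275.8, 167.1]), array([277. , 165.4])]
2.0 scene [array([241.5, 215.8]), array([240. , 212.1]), array([238.6, 208.2])]
2.0 top [array([273.8, 166.9]), array([275.1, 165.2]), array([276.3, 163.5])]
2.1 scene [array([241.9, 217.8]), array([240.5, 214.1]), array([239.1, 210.3])]
2.1 top [array([273. , 165.1]), array([274.2, 163.4]), array([275.4, 161.6])]
2.2 scene [array([242.6, 219.7]), array([241.2, 216. ]), array([239.8, 212.3])]
2.2 top [array([271.9, 163.4]), array([273.1, 161.7]), array([274.4, 159.9])]
```

```bash
cat >> h.py <<'E'
def kn(phi,ntip,r=70,dt=0):
    s=arm.read_state();Rm=Ro.from_quat(s["tool_rot"])
    sx=C9*X+S9*Z;nn=-S9*X+C9*Z
    t=np.cos(phi)*sx+np.sin(phi)*Y;zt=-nn;yt=-t;G=Ro.from_matrix(np.array([np.cross(yt,zt),yt,zt]).T)
    P=unslope(86-r*np.sin(phi)+dt*np.cos(phi),-56+r*np.cos(phi)+dt*np.sin(phi),ntip)-.022*zt
    cur=slope(s["position"]+.022*Rm.as_matrix()[:,2]);q=cur[:2]-[86,-56]
    d=Rm.inv().apply(P-s["position"])*1000
    print("t",round(s["time"],2),"tip slope",cur.round(1),"r",np.hypot(*q).round(1),"phi",np.arctan2(-q[0],q[1]).round(3),"w",round(s["gripper_width"]*1000,1),"F",s["contact_force"].round(2),"q7",s["joint_positions"][6].round(2),"\n delta",d.round(1),"rot",(Rm.inv()*G).as_rotvec().round(3))
E
python3 - <<'E'
from h import *
kn(2.12,85)
E
```

```text
t 18.25 tip slope [ 51.4   4.9 114.4] r 70.1 phi 0.517 w 46.0 F [-0.83  0.48 -0.52] q7 0.48 
 delta [-24.4  97.7  28.8] rot [-0.003 -0.006 -0.557]
```

move_arm([
  [0, 5, 0, 0, 0, -0.11],
  [0, 0, 0, 0, 0, -0.11],
  [0, 0, 0, 0, 0, -0.11],
  [0, 0, 0, 0, 0, -0.11],
  [0, 0, 0, 0, 0, -0.1],
  [0, 0, 0, 0, 0, 0],
], fingers=40)

```text
time: 18.75
position: [0.5392, -0.0387, 0.1698]
tool_rot: [0.509, 0.857, 0.067, -0.044]
contact_force: [0.7, 0.3, -0.7]
gripper_width: 0.0402
```

```bash
python3 - <<'E'
from h import *
kn(2.12,85)
E
```

```text
t 18.75 tip slope [ 52.8   3.6 107.1] r 68.2 phi 0.509 w 40.2 F [ 0.66  0.3  -0.7 ] q7 0.98 
 delta [-73.4  67.5  20.4] rot [-0.013 -0.012  0.009]
```

move_arm([
  [-10, 9, 0, -0.01, -0.01, 0],
  [-15, 14, 0, 0, 0, 0],
  [-15, 14, 0, 0, 0, 0],
  [-13, 12, 0, 0, 0, 0],
  [-9, 8, 0, 0, 0, 0],
  [-4, 4, 4, 0, 0, 0],
  [0, 0, 4, 0, 0, 0],
  [0, 0, 0, 0, 0, 0],
])

```text
time: 19.42
position: [0.6298, -0.067, 0.1502]
tool_rot: [0.519, 0.851, 0.068, -0.039]
contact_force: [-0.5, 0.4, -0.4]
gripper_width: 0.0401
```

```bash
python3 - <<'E'
from h import *
kn(2.12,70)
E
```

```text
t 19.42 tip slope [ 27.1 -88.8  91.3] r 67.4 phi 2.078 w 40.1 F [-0.48  0.36 -0.38] q7 1.01 
 delta [-2.6  2.9 21.3] rot [-0.006 -0.003 -0.014]
```

move_arm([
  [-2, 2, 4, -0.005, 0, -0.01],
  [0, 0, 8, 0, 0, 0],
  [0, 0, 6, 0, 0, 0],
  [0, 0, 0, 0, 0, 0],
])

```text
time: 19.75
position: [0.6309, -0.0636, 0.1296]
tool_rot: [0.515, 0.854, 0.07, -0.039]
contact_force: [0.6, 0.2, 0.3]
gripper_width: 0.0403
```

```bash
python3 - <<'E'
from h import *
kn(2.12,50)
for n in("scene","top"):
  c=camera(n);x0,y0,x1,y1=R[n];cv2.imwrite(f"pics/o{n}.png",cv2.resize(c["image"][165:245,195:295,::-1],None,fx=7,fy=7,interpolation=2))
E
```

```text
t 19.75 tip slope [ 27.3 -89.7  70.5] r 67.7 phi 2.093 w 40.3 F [0.62 0.23 0.29] q7 1.04 
 delta [-2.3  1.8 20.5] rot [-0.001 -0.005 -0.004]
```

View pics/oscene.png

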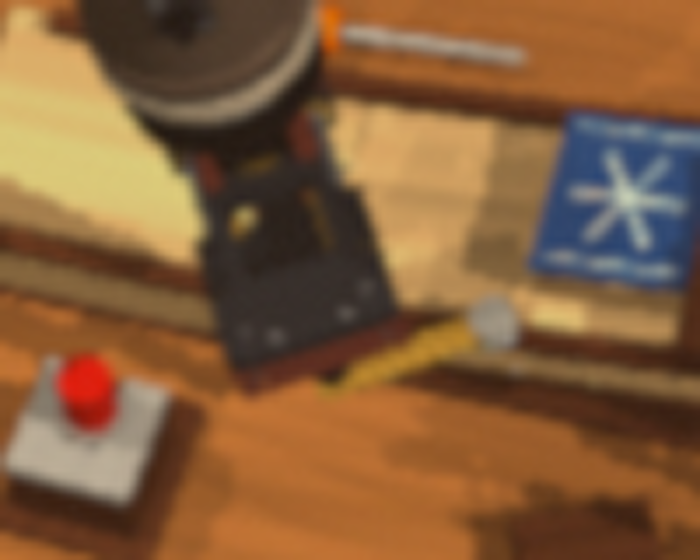

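move_arm([
  [-2, 2, 4, 0, -0.004, -0.003],
  [0, 0, 6, 0, 0, 0],
  [0, 0, 8, 0, 0, 0],
  [0, 0, 6, 0, 0, 0],
  [0, 0, 0, 0, 0, 0],
])

```text
time: 20.27
position: [0.6352, -0.0606, 0.1059]
tool_rot: [0.514, 0.855, 0.07, -0.035]
contact_force: [-0.4, -0.1, 0.3]
gripper_width: 0.0396
```

```bash
python3 - <<'E'
from h import *
kn(2.12,31)
E
```

```text
t 20.27 tip slope [ 26.7 -93.9  46.5] r 70.4 phi 2.14 w 39.6 F [-0.41 -0.12  0.34] q7 1.06 
 delta [ 0.3 -1.4 15.5] rot [ 0.002  0.001 -0.001]
```

move_arm([
  [0, -1, 4, 0, 0, 0],
  [0, 0, 5, 0, 0, 0],
  [0, 0, 4, 0, 0, 0],
  [0, 0, 0, 0, 0, 0],
])

```text
time: 20.6
position: [0.634, -0.0589, 0.091]
tool_rot: [0.514, 0.854, 0.07, -0.036]
contact_force: [0.3, 0.0, -0.5]
gripper_width: 0.04
```

move_arm([
  [0, 0, 0, 0, 0, 0],
  [0, 0, 0, 0, 0, 0],
  [0, 0, 0, 0, 0, 0],
  [0, 0, 0, 0, 0, 0],
  [0, 0, 0, 0, 0, 0],
  [0, 0, 0, 0, 0, 0],
], fingers=8, force=8)

```text
time: 21.1
position: [0.6343, -0.0591, 0.0911]
tool_rot: [0.514, 0.854, 0.07, -0.035]
contact_force: [0.7, -0.1, -2.2]
gripper_width: 0.0139
```

```bash
python3 - <<'E'
from h import *
kn(2.12,31)
E
```

```text
t 21.1 tip slope [ 25.8 -92.9  31.8] r 70.6 phi 2.121 w 13.9 F [ 0.66 -0.06 -2.15] q7 1.07 
 delta [ 0.6 -0.1  0.8] rot [ 0.001  0.002 -0.001]
```

move_arm([
  [0.5, -3, 0, 0, 0, 0.04],
  [0.2, -5, 0, 0, 0, 0.07],
  [0.2, -5, 0, 0, 0, 0.07],
  [0.2, -5, 0, 0, 0, 0.07],
  [0.2, -5, 0, 0, 0, 0.07],
  [0, 0, 0, 0, 0, 0],
])

```text
time: 21.6
position: [0.612, -0.0663, 0.0897]
tool_rot: [0.649, 0.757, 0.063, -0.046]
contact_force: [-0.4, -0.0, -0.2]
gripper_width: 0.0141
```

```bash
python3 - <<'E'
from h import *
kn(1.8,31)
E
```

```text
t 21.6 tip slope [ 17.2 -71.2  31.7] r 70.5 phi 1.789 w 14.1 F [-0.39 -0.02 -0.21] q7 0.81 
 delta [0.4 0.9 0.7] rot [ 0.003  0.002 -0.015]
```

Works well; continue.

move_arm([
  [0.4, -4, 0, 0, 0, 0.045],
  [0.3, -5, 0, 0, 0, 0.07],
  [0.3, -5, 0, 0, 0, 0.07],
  [0.3, -5, 0, 0, 0, 0.07],
  [0.3, -5, 0, 0, 0, 0.07],
  [0.3, -5, 0, 0, 0, 0.07],
  [0.3, -5, 0, 0, 0, 0.07],
  [0, 0, 0, 0, 0, 0],
])

```text
time: 22.27
position: [0.5797, -0.0636, 0.0899]
tool_rot: [0.806, 0.587, 0.051, -0.057]
contact_force: [0.8, 0.5, -2.4]
gripper_width: 0.0137
```

```bash
python3 - <<'E'
from h import *
kn(1.3,31)
E
```

```text
t 22.27 tip slope [ 17.9 -38.9  31.7] r 70.2 phi 1.324 w 13.7 F [ 0.82  0.5  -2.36] q7 0.43 
 delta [ 0.2 -1.5  0.7] rot [0.007 0.002 0.018]
```

move_arm([
  [0.3, -5, 0, 0.004, 0, 0.075],
  [0.2, -5, 0, 0, 0, 0.07],
  [0.2, -5, 0, 0, 0, 0.07],
  [0.2, -5, 0, 0, 0, 0.07],
  [0.2, -5, 0, 0, 0, 0.07],
  [0.2, -5, 0, 0, 0, 0.07],
  [0.2, -5, 0, 0, 0, 0.07],
  [0, 0, 0, 0, 0, 0],
])

```text
time: 22.93
position: [0.5515, -0.0461, 0.0923]
tool_rot: [0.923, 0.377, 0.034, -0.068]
contact_force: [-0.7, -1.3, -1.1]
gripper_width: 0.0136
```

```bash
python3 - <<'E'
from h import *
kn(0.8,31)
E
```

```text
t 22.93 tip slope [33.9 -9.6 31.7] r 69.8 phi 0.843 w 13.6 F [-0.67 -1.28 -1.12] q7 0.01 
 delta [-0.2 -2.9  0.6] rot [0.006 0.003 0.035]
```

move_arm([
  [0, -5, 0, 0.003, 0.002, 0.08],
  [0.2, -5, 0, 0, 0, 0.07],
  [0.2, -5, 0, 0, 0, 0.07],
  [0.2, -5, 0, 0, 0, 0.07],
  [0.2, -5, 0, 0, 0, 0.07],
  [0.2, -5, 0, 0, 0, 0.07],
  [0.2, -5, 0, 0, 0, 0.07],
  [0, 0, 0, 0, 0, 0],
])

```text
time: 23.6
position: [0.5348, -0.0179, 0.0966]
tool_rot: [0.986, 0.147, 0.015, -0.074]
contact_force: [-1.5, -0.5, 1.4]
gripper_width: 0.0138
```

```bash
python3 - <<'E'
from h import *
kn(0.3,31)
E
```

```text
t 23.6 tip slope [61.4  8.9 31.7] r 69.4 phi 0.362 w 13.8 F [-1.51 -0.55  1.42] q7 -0.44 
 delta [-0.6 -4.3  0.6] rot [0.004 0.002 0.056]
```

move_arm([
  [-0.3, -5, 0, 0.003, 0.002, 0.08],
  [0, -5, 0, 0, 0, 0.07],
  [0, -5, 0, 0, 0, 0.07],
  [0, -4, 0, 0, 0, 0.06],
  [0, -2, 0, 0, 0, 0.03],
  [0, 0, 0, 0, 0, 0],
])

```text
time: 24.1
position: [0.5319, 0.0016, 0.0996]
tool_rot: [0.997, 0.006, 0.004, -0.077]
contact_force: [-3.5, 0.4, 1.8]
gripper_width: 0.0139
```

```bash
python3 - <<'E'
from h import *
kn(0.0,31)
E
```

```text
t 24.1 tip slope [81.  12.9 31.6] r 69.1 phi 0.073 w 13.9 F [-3.51  0.36  1.79] q7 -0.72 
 delta [-0.8 -5.1  0.6] rot [0.002 0.001 0.071]
```

move_arm([
  [-0.5, -3, 0, 0, 0, 0.04],
  [-0.2, -2, 0, 0, 0, 0.03],
  [0, -1.5, 0, 0, 0, 0],
  [0, 0, 0, 0, 0, 0],
])

```text
time: 24.43
position: [0.532, 0.0058, 0.1003]
tool_rot: [0.997, -0.023, 0.002, -0.076]
contact_force: [-1.7, -0.4, -0.2]
gripper_width: 0.014
```

```bash
python3 - <<'E'
from h import *
kn(0.0,31)
E
```

```text
t 24.43 tip slope [85.1 13.1 31.7] r 69.1 phi 0.012 w 14.0 F [-1.68 -0.37 -0.24] q7 -0.78 
 delta [-1.  -0.8  0.7] rot [0.005 0.001 0.014]
```

move_arm([
  [-0.3, -2, 0, 0, 0, 0.012],
  [0, -2, 0, 0, 0, 0],
  [0, -2, 0, 0, 0, 0],
])

```text
time: 24.68
position: [0.532, 0.0063, 0.1005]
tool_rot: [0.997, -0.028, 0.003, -0.072]
contact_force: [0.0, -7.1, -5.9]
gripper_width: 0.0137
```

```bash
python3 - <<'E'
from h import *
kn(0.0,31)
E
```

```text
t 24.68 tip slope [85.4 13.1 31.7] r 69.1 phi 0.008 w 13.7 F [ 0.02 -7.07 -5.94] q7 -0.8 
 delta [-0.9 -0.3  0.7] rot [ 0.014 -0.001  0.003]
```

move_arm([
  [0, 0, 0, -0.01, 0, 0],
  [0, 0, 0, 0, 0, 0],
])

```text
time: 24.85
position: [0.532, 0.0061, 0.1004]
tool_rot: [0.997, -0.028, 0.003, -0.066]
contact_force: [-0.8, -1.6, -0.5]
gripper_width: 0.0139
```

move_arm([
  [0, 0, 0, 0, 0, 0],
  [0, 0, 0, 0, 0, 0],
  [0, 0, 0, 0, 0, 0],
  [0, 0, 0, 0, 0, 0],
  [0, 0, 0, 0, 0, 0],
], fingers=36)

```text
time: 25.27
position: [0.5337, 0.0079, 0.1013]
tool_rot: [0.997, -0.025, 0.004, -0.068]
contact_force: [0.1, 0.3, 0.3]
gripper_width: 0.0358
```

```bash
python3 - <<'E'
from h import *
kn(0.0,31)
E
```

```text
t 25.27 tip slope [87.1 11.4 32.2] r 67.4 phi -0.017 w 35.8 F [0.06 0.29 0.31] q7 -0.8 
 delta [-2.5  1.6  1.3] rot [ 0.021 -0.003  0.009]
```

Now rise along the tool axis (square to the slope) and retreat.

move_arm([
  [0, 0, -5, 0.01, 0, 0],
  [0, 0, -10, 0, 0, 0],
  [0, 0, -16, 0, 0, 0],
  [0, 0, -20, 0, 0, 0],
  [0, 0, -25, 0, 0, 0],
  [0, 0, -25, 0, 0, 0],
  [0, 0, -25, 0, 0, 0],
  [0, 0, -20, 0, 0, 0],
  [0, 0, -10, 0, 0, 0],
])

```text
time: 26.02
position: [0.5297, -0.0185, 0.2659]
tool_rot: [0.997, -0.028, 0.003, -0.073]
contact_force: [0.1, -0.3, -0.5]
gripper_width: 0.0358
```

```bash
python3 - <<'E'
from h import *
go(.4,0.3,.28,-1.63)
for n in("scene","top"):
  c=camera(n);x0,y0,x1,y1=R[n];cv2.imwrite(f"pics/p{n}.png",cv2.resize(c["image"][y0:y1,x0:x1,::-1],None,fx=4.4,fy=4.4,interpolation=2))
E
```

```text
t 26.02 pos [ 0.5297 -0.0185  0.2659] w 35.8 F [ 0.0766 -0.3268 -0.4928]
delta mm [-147.1 -309.5   31.4] rot [-0.147 -0.001  0.004]
```

View pics/pscene.png

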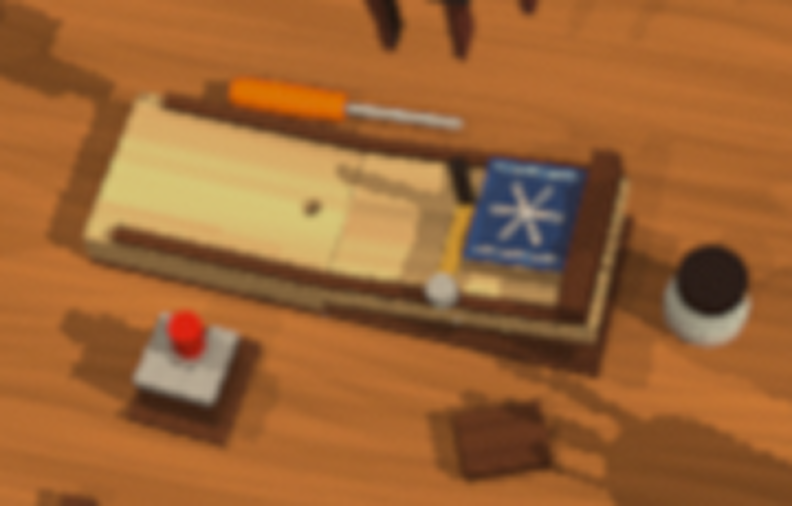

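move_arm([
  [-8, -10, 0, 0, 0, 0],
  [-12, -25, 0, 0, 0, 0],
  [-12, -30, 0, 0, 0, 0],
  [-12, -30, 0, 0, 0, 0],
  [-12, -30, 0, 0, 0, 0],
  [-12, -30, 0, 0, 0, 0],
  [-6, -20, 0, 0, 0, 0],
  [0, -10, 0, 0, 0, 0],
  [0, 0, 0, 0, 0, 0],
  [0, 0, 0, 0, 0, 0],
])

```text
time: 26.95
position: [0.4576, 0.1777, 0.2828]
tool_rot: [0.997, -0.027, -0.003, -0.071]
contact_force: [-0.6, -1.0, -0.7]
gripper_width: 0.0358
```

```bash
python3 - <<'E'
from h import *
s=arm.read_state();print(s["time"],s["position"],s["qd"].round(3))
for n in("scene","top"):
  c=camera(n);x0,y0,x1,y1=R[n];cv2.imwrite(f"pics/q{n}.png",cv2.resize(c["image"][y0:y1,x0:x1,::-1],None,fx=4.4,fy=4.4,interpolation=2))
  print(n,"knob if closed",[proj(c,unslope(86,14,z)).round(1) for z in(19,63)])
  m=mask(c,(100,100,60),(125,255,255),R[n])
  b=cv2.boxPoints(cv2.minAreaRect(big(cv2.morphologyEx(m,cv2.MORPH_CLOSE,np.ones((5,5))))));P=np.array([castn(c,*p,22) for p in b]);print(P.round(1),P.mean(0))
E
```

```text
26.95 [0.4576 0.1777 0.2828] [ 0.003  0.013 -0.022  0.001 -0.01  -0.006  0.008]
scene knob if closed [array([270.5, 190.2]), array([268.5, 182.2])]
[[ 98.1 -27.3  22. ]
 [ 91.7  40.   22. ]
 [159.7  37.4  22. ]
 [164.3 -29.   22. ]] [128.472    5.2453  22.    ]
top knob if closed [array([254.6, 193.6]), array([256.5, 191. ])]
[[162.   44.9  22. ]
 [161.6 -25.4  22. ]
 [ 97.2 -26.3  22. ]
 [ 98.4  44.6  22. ]] [129.7755   9.4608  22.    ]
```

View pics/qtop.png

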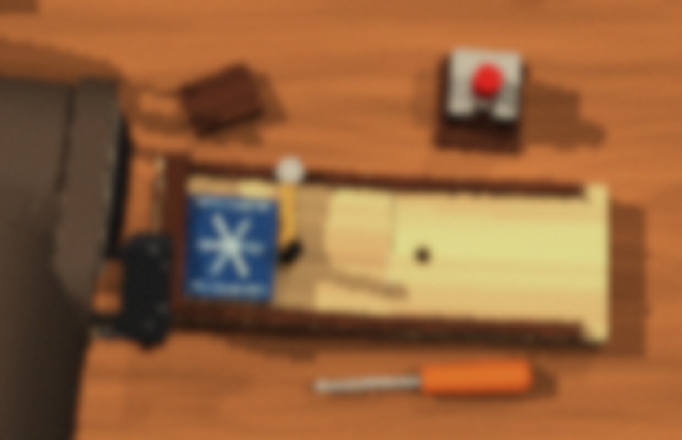

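View pics/qscene.png

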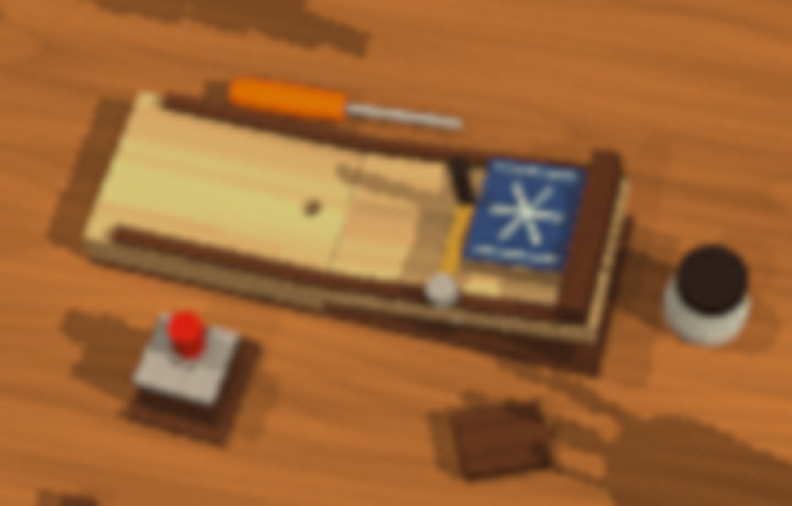

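```bash
python3 - <<'E'
from h import *
print(arm.job_done())
E
```

```text
the job is handed in; nothing more can be done
None
```

The job is done and handed in at about 27 s of the 67 s allowed. The stop pin hangs by its collar in the rest's notch, the block is home against the top stop, and the brass keeper is closed behind it. The gripper is open and clear of everything.

- **Pin:** it went into the notch with almost no contact force, and both cameras show it hanging upright there.
- **Block:** I pushed it along the boards with two spread fingers. At the end it met the stop firmly at about 14 N. The two cameras put its centre at 128.5 mm and 129.8 mm up the slope, where home is 130 mm. It looks square to the stop but sits 5–9 mm towards the +y rail.
- **Keeper:** I gripped the knob and swung it until it met its end stop, at about 0.01 rad by the arm's own measurement. The knob appears in the scene image where a closed keeper should put it.
- **Bystanders:** in the last pictures the screwdriver, spare block and ink jar look unmoved. The glue, hammer, brush pot and roller were outside those pictures; the arm passed above the bench and felt no unexpected contact.

No check failed; the cameras differed by 1–4 mm on the block's position. I did not take a picture after handing in.

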